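# Clear a pile of electrical spares into their own holders

### The arm

A 6-joint arm with a two-finger parallel gripper is mounted at the origin on the work surface; the furniture and walls round the work are solid. World frame = base frame: x ahead of the robot, y to its left, z up, the work surface at z = 0. Lengths are in m, angles in rad, forces in N, time in s.
With the tool pointing down it reaches from about 0.15 to 0.775 m from the base axis. Payload 6.1 kg.
Tool frame: the origin (TCP) lies at the very end of the fingers, on their centre line; the grasp point (between the pads) lies 19 mm behind it (robot.grasp_offset is the distance from the TCP to the grasp point, in m); x points along the fingers, y is the direction in which the jaws open and shut, and the axes are right-handed (so a half turn about x gives the same grasp; the last joint's range is limited). The gripper opens to 85 mm and grips with 20 to 120 N. Pads are 22 mm wide; open, the fingers measure 114 mm over their backs; the gripper's body (76 mm by 85 mm) begins 54 mm behind the grasp point. The pads swing forward as they close: fully open they stand 13 mm farther back than shut.
Start: joints at [-1.341, 0.126, -0.04, 1.405, 0, 1.571], TCP at [0.12, -0.511, 0.231] pointing down, gripper open.
Joint ranges: [-2.72, 2.72], [-0.95, 1.95], [-1.27, 1.35], [-1.78, 2.02], [-1.46, 1.47], [-3.14, 3.14]. Speed limits (rad/s): [2.39, 2.39, 3.01, 3.14, 3.14, 3.14].

### API

Orientations are given as [roll, pitch, yaw] about the fixed x, y, z axes, in that order (R = Rz(yaw) Ry(pitch) Rx(roll)).
In Python, from bench import robot gives the robot as it stands. The module is installed in compiled form; this text tells all that it offers.
- The arm moves only by the shell command python3 -m crank 'ROWS' [FORCE]. ROWS is JSON, a list of rows, each an object of numbers: "x", "y", "z": the shift along the tool's x, y, z each as a share of 40 mm, from -1 to 1; "rx", "ry", "rz": the turn, a rotation vector about the tool's x, y, z each as a share of 6 degrees, from -1 to 1; "fingers": the closure, from 0 (fully open) to 1 (shut). In form: [{"x": .., "y": .., "z": .., "rx": .., "ry": .., "rz": .., "fingers": ..}, ...]. A call has 1 to 10 rows; each row shifts and turns the pose as measured when the row begins, along the tool's axes as they then stand; what a row does not reach is not made up. A row lasts 1/10 s, in which the tool goes at most 50 mm and 8.59 degrees, less where a joint would pass 70% of its speed; a pose out of reach is approached as far as the arm can. A call with a number of a shift or a turn outside -1 to 1 is refused whole. A call with a gripper value outside its range is refused whole. The fingers move at their own pace and stop on an object; FORCE is the grip in N (left out, the last holds). Time passes only in rows, so rows that do not move let the fingers close. It gives the time, the measured TCP pose, the force and the opening at its end, in the units of the state.
- robot.observe(): the state, without advancing time (a new reading comes with each control period).
- robot.capture(name): name is "scene" or "top" or "wrist"; returns the picture (384x512x3 uint8, red, green, blue); there is no depth.
- robot.camera_params(name): a dict with "mtx" (3x3 intrinsics, pixels), "world_to_cam" (4x4, takes a point from world to camera coordinates); the wrist camera has in their place "T_tool_cam" (4x4, takes a point from camera to tool coordinates, whose origin is the TCP and whose axes are the tool frame's). Camera axes: x right, y down, z forward; pixel columns grow to the right and rows downward; lengths in m; the calibration is good to about 2 mm. A picture is of the moment at which its call begins: read the wrist's pose just before it. camera_params takes no time and is no camera call.
- robot.close_job(): hands the job in, once; it reports no verdict.
The state is a dict: "t": time; "q": joint angles; "joint_velocities": joint speeds; "joint_efforts": joint torques, N m; "tool_pos": TCP position; "eef_rot": TCP orientation; "wrist_force": force on the tool from outside, world axes, zero at the start; "moment": the same for the moment, N m; "opening": finger opening in m.
Only numpy, scipy, OpenCV 4.12 (cv2) and the standard library are available. Lean on these libraries where they do the work, as an engineer would, in place of code of your own. Each camera call takes 0.05 s, during which the arm holds its last target.

### The job

Take the pile of electrical spares apart from the top down and put each part straight into the holder made for it: the terminal block lying flat in the small rectangular tray, the insulator upright in the small round cup, the tape roll flat in the wide round dish, and last the carton, the right way up and squarely in the large rectangular tray. Set the parts down rather than dropping them, and leave the fuse cap and the small insulator that stand loose on the bench where they are.

Things in the scene. Friction and masses are not known exactly. Their poses are not given: they have to be found in the camera images.
- carton: Small pale cardboard carton, 58 (x) x 95 (y) x 48 (z) mm, 0.18 to 0.35 kg, the lowest thing of the pile, standing on the bench. Origin: centre of its underside; x is its short side, y its long side, z up.
- tape_roll: Small roll of black insulating tape lying flat on the carton, 57 mm across, 19 mm high, the middle of the pile. Origin: centre of its underside, z up along its axis.
- insulator: White porcelain bobbin insulator (waisted, with round flanges at foot and head), 42 mm across, 46 mm high, standing on the tape roll. It is the larger of the two insulators in view. Origin: centre of its underside, z up along its axis.
- terminal_block: Dark brown block of four screw terminals, 20 (x) x 42 (y) mm, its solid body 9 mm high (16 mm over the screw heads and ridges, which give no hold: grip the lower 9 mm across the 20 mm), lying on the flat head of the insulator, topmost of the pile. Origin: centre of its underside; x is its short side, y its long side, z up.
- carton_tray: Large shallow rectangular metal tray, fixed to the bench: inside 80 (x) x 117 (y) mm, floor 3 mm and rim 10 mm above the bench, rim 4 mm thick. Origin: centre of its underside, on the bench; the carton's short side goes along its x, the long side along its y (either way round).
- tape_dish: Wide shallow round metal dish, fixed to the bench: inside 80 mm across, floor 3 mm and rim 8 mm above the bench, rim 4 mm thick. Origin: centre of its underside, on the bench.
- insulator_cup: Small round metal cup, fixed to the bench: inside 60 mm across, floor 3 mm and rim 14 mm above the bench, rim 4 mm thick. Origin: centre of its underside, on the bench.
- terminal_tray: Small shallow rectangular metal tray, fixed to the bench: inside 40 (x) x 60 (y) mm, floor 3 mm and rim 8 mm above the bench, rim 4 mm thick, with a 40 mm wide finger notch down to the floor in the middle of both long sides (at +x and -x). Origin: centre of its underside, on the bench; the terminal block's long side goes along its y (either way round).
- fuse_cap: Bystander: white porcelain fuse cap, 40 mm across, 30 mm high, standing loose on the bench among the holders. Not to be disturbed. Origin: centre of its underside.
- small_insulator: Bystander: white porcelain bobbin insulator like the one in the pile but smaller, 34 mm across, 38 mm high, standing loose on the bench among the holders. Not to be disturbed. Origin: centre of its underside.
There are look-alikes about, which are no part of the job. Leave any turquoise look-alike of the terminal_tray alone. Leave any orange look-alike of the insulator alone.

How it is judged:
On the way, in this order (a step that is already met when the one before it is completed fails the run):
1. the terminal block lies flat in the small rectangular tray and is let go (horizontal distance between terminal_block and terminal_tray below 0.016 m and z of terminal_block in the frame of terminal_tray between -0.001 and 0.009 m and angle between terminal_block's own z axis and vertical below 0.15 rad and angle between the x axis of terminal_block and the x axis of terminal_tray, either way round below 0.6 rad and contact force between the fingers and terminal_block below 0.1 N), for 0.2 s.
2. the insulator stands upright in the small round cup and is let go (horizontal distance between insulator and insulator_cup below 0.013 m and z of insulator in the frame of insulator_cup between -0.001 and 0.009 m and angle between insulator's own z axis and vertical below 0.15 rad and contact force between the fingers and insulator below 0.1 N), for 0.2 s.
3. the tape roll lies flat in the wide round dish and is let go (horizontal distance between tape_roll and tape_dish below 0.015 m and z of tape_roll in the frame of tape_dish between -0.001 and 0.009 m and angle between tape_roll's own z axis and vertical below 0.15 rad and contact force between the fingers and tape_roll below 0.1 N), for 0.2 s.
4. the carton stands flat in the large rectangular tray and is let go (horizontal distance between carton and carton_tray below 0.017 m and z of carton in the frame of carton_tray between -0.001 and 0.009 m and angle between carton's own z axis and vertical below 0.15 rad and angle between the x axis of carton and the x axis of carton_tray, either way round below 0.3 rad and contact force between the fingers and carton below 0.1 N), for 0.2 s.
At the end, for the whole second after the job is handed in: Terminal block within 16 mm and 0.6 rad of its tray, insulator within 13 mm of its cup's centre, tape roll within 15 mm of its dish's, carton within 17 mm and 0.3 rad of its tray; each down on its holder's floor, tilted under 0.15 rad, let go and at rest; both bystanders where they stood (all of step 1 and all of step 2 and all of step 3 and all of step 4 and linear speed of each of terminal_block, insulator, tape_roll, carton below 0.02 m/s and distance of each of fuse_cap, small_insulator from where it was at the start of the episode below 0.02 m); the robot touches nothing.
It fails at once if a part of the pile is dropped (falls free, faster than 0.8 m/s) ((contact force between the fingers and terminal_block below 0.05 N and linear speed of terminal_block above 0.8 m/s) or (contact force between the fingers and insulator below 0.05 N and linear speed of insulator above 0.8 m/s) or (contact force between the fingers and tape_roll below 0.05 N and linear speed of tape_roll above 0.8 m/s) or (contact force between the fingers and carton below 0.05 N and linear speed of carton above 0.8 m/s)).
It fails at once if the fuse cap or the small insulator is pushed more than 20 mm or tipped (distance of any of fuse_cap, small_insulator from where it was at the start of the episode above 0.02 m or angle between any of fuse_cap, small_insulator's own z axis and vertical above 0.4 rad).
It also fails if it takes over 136 s, if anything falls off the work surface, if the arm or the gripper's body presses on something with over 40 N, if the wrist force passes 120 N, or if a joint passes its speed limit or range.

## Working session

There is one attempt and no reset: what is moved stays moved. The work goes in short steps, Python scripts to look and compute and a shell command to move; the robot and the scene stay as the last step left them, time stands still between calls to the robot, and variables do not carry over. Pictures are saved under pics/ and viewed, and the job is handed in when it is done.

```bash
mkdir -p pics; ls; cat > h.py <<'E'
import numpy as np, cv2
from bench import robot
from scipy.spatial.transform import Rotation as R
def snap(n,f):
    im=robot.capture(n); cv2.imwrite('pics/'+f,im[:,:,::-1]); return im
def cam(n):
    p=robot.camera_params(n)
    K=np.array(p['mtx'])
    if 'world_to_cam' in p: return K,np.array(p['world_to_cam'])
    s=robot.observe(); T=np.eye(4); T[:3,:3]=R.from_euler('xyz',s['eef_rot']).as_matrix(); T[:3,3]=s['tool_pos']
    return K,np.linalg.inv(T@np.array(p['T_tool_cam']))
def ray(K,W,u,v,z):
    d=W[:3,:3].T@np.linalg.solve(K,[u,v,1]); c=-W[:3,:3].T@W[:3,3]
    return c+d*(z-c[2])/d[2]
def proj(K,W,p):
    q=K@(W[:3,:3]@np.array(p)+W[:3,3]); return q[:2]/q[2]
E
python3 - <<'E'
from h import *
print(robot.observe())
for n in ['scene','top','wrist']:
    snap(n,n+'0.png'); p=robot.camera_params(n); print(n,p)
E
```

```text
pics
{'t': 0.0, 'q': array([-1.34099980e+00,  1.26351178e-01, -4.06005918e-02,  1.40541915e+00,
       -6.85779350e-06,  1.57081867e+00]), 'joint_velocities': array([ 0.00022658,  0.00101733, -0.00057932,  0.00132258,  0.00010387,
        0.00093103]), 'joint_efforts': array([-1.18433880e-03, -4.35914505e+01,  3.52923918e+01,  1.72886375e-02,
       -1.08193972e-04, -1.54349613e-05]), 'tool_pos': array([ 0.11948748, -0.51079469,  0.230547  ]), 'eef_rot': array([-1.56641875,  1.56922172,  1.8049481 ]), 'wrist_force': array([0.7252916 , 0.28071572, 0.68895823]), 'moment': array([-0.02063174,  0.0063979 , -0.02223287]), 'opening': 0.08549772954034976}
scene {'mtx': array([[474.66261704,   0.        , 254.94507335],
       [  0.        , 474.66261704, 191.54282182],
       [  0.        ,   0.        ,   1.        ]]), 'world_to_cam': array([[-0.66592186, -0.74582861, -0.01696362,  0.27094049],
       [-0.55274586,  0.50854156, -0.66019505,  0.37757655],
       [ 0.50101906, -0.43026174, -0.75090262,  0.81814906],
       [ 0.        ,  0.        ,  0.        ,  1.        ]])}
top {'mtx': 
[... 241 characters left out ...]
0.9914908 ,  0.02300602, -0.12812774,  0.51690784],
       [ 0.12803471, -0.00547853, -0.99175456,  1.06766666],
       [ 0.        ,  0.        ,  0.        ,  1.        ]])}
wrist {'mtx': array([[296.52016694,   0.        , 255.10274567],
       [  0.        , 296.52016694, 191.84055773],
       [  0.        ,   0.        ,   1.        ]]), 'T_tool_cam': array([[ 1.13915092e-03, -3.05770111e-01,  9.52104690e-01,
        -1.43030525e-01],
       [ 9.99998994e-01,  1.15275999e-03, -8.26243409e-04,
        -6.71854370e-04],
       [-8.44907656e-04,  9.52104674e-01,  3.05771117e-01,
        -7.81496530e-02],
       [ 0.00000000e+00,  0.00000000e+00,  0.00000000e+00,
         1.00000000e+00]])}
```

View pics/top0.png

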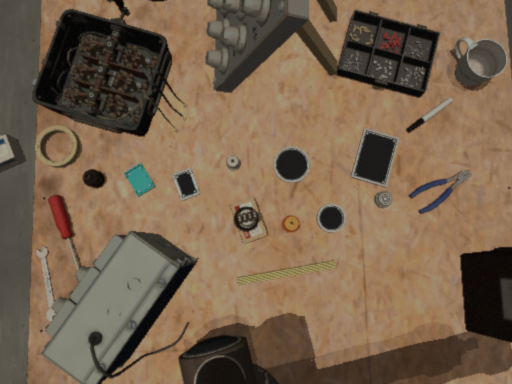

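View pics/scene0.png

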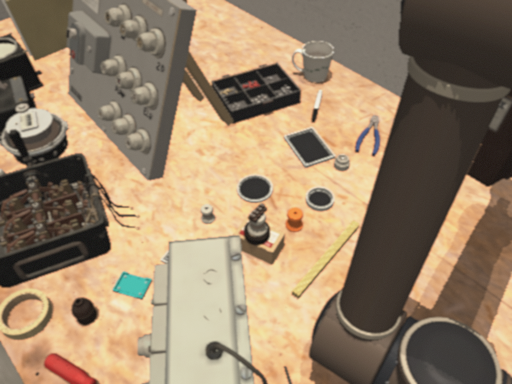

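View pics/wrist0.png

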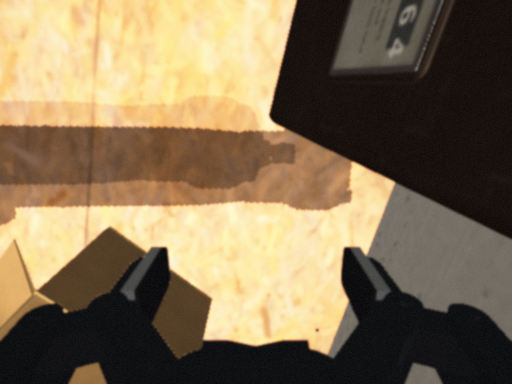

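The top view shows the pile at (247,218), the cup at (331,218), the dish at (291,164), the small tray at (186,184) and the carton tray at (375,157). The small insulator is at (233,161), the fuse cap at (383,199), and the orange look-alike at (291,223). I'll enlarge the picture and measure.

```bash
python3 - <<'E'
import cv2,numpy as np
im=cv2.imread('pics/top0.png')
cv2.imwrite('pics/top0z.png',cv2.resize(im[130:260,160:300],None,fx=5,fy=4.6,interpolation=cv2.INTER_CUBIC)[:598])
cv2.imwrite('pics/top0y.png',cv2.resize(im[120:250,260:410],None,fx=5,fy=4.6,interpolation=cv2.INTER_CUBIC)[:598])
im=cv2.imread('pics/scene0.png')
cv2.imwrite('pics/sc0z.png',cv2.resize(im[160:290,190:350],None,fx=5,fy=4.6,interpolation=cv2.INTER_CUBIC)[:598])
E
```

```text
(no output)
```

View pics/top0z.png

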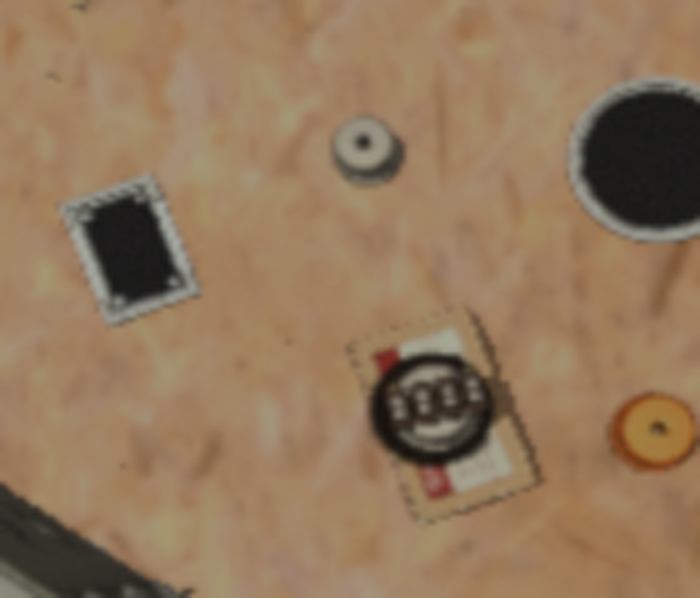

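View pics/top0y.png

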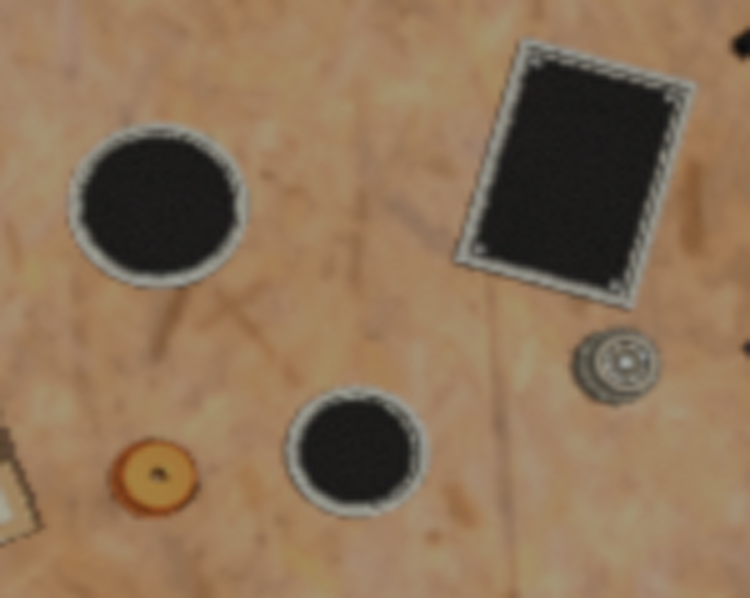

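View pics/sc0z.png

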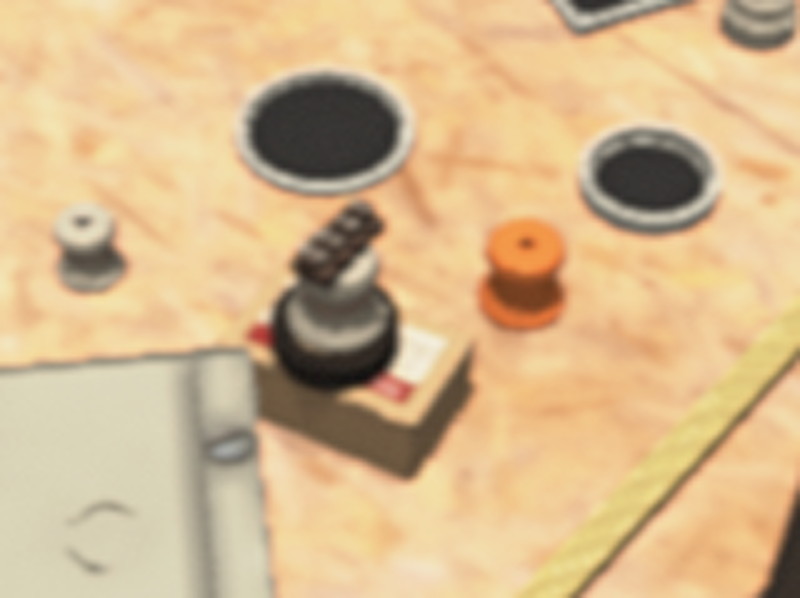

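```bash
python3 - <<'E'
from h import *
im=cv2.imread('pics/top0.png'); K,W=cam('top')
hsv=cv2.cvtColor(im,cv2.COLOR_BGR2HSV)
def tow(c,z): return np.array([ray(K,W,u,v,z) for u,v in c.reshape(-1,2)])[:,:2]*1000
m=(hsv[:,:,2]<60).astype(np.uint8)
for name,(u,v) in dict(tt=(186,184),dish=(291,164),cup=(331,218),ct=(375,157)).items():
    n,l,st,ce=cv2.connectedComponentsWithStats(m,connectivity=4)
    k=(l==l[v,u]).astype(np.uint8); c=max(cv2.findContours(k,0,1)[0],key=cv2.contourArea)
    w=tow(c,.003).astype(np.float32)
    (cx,cy),(a,b),an=cv2.minAreaRect(w); print(name,st[l[v,u]],'floor',cx,cy,a,b,an, 'circ',cv2.minEnclosingCircle(w))
# light rims: outer outline
wood=cv2.inRange(hsv,(5,60,60),(25,255,255))
for name,(u,v,z) in dict(tt=(186,184,.008),dish=(291,164,.008),cup=(331,218,.014),ct=(375,157,.01),carton=(247,218,.048)).items():
    x=((hsv[:,:,1]<90)).astype(np.uint8)
    n,l,st,ce=cv2.connectedComponentsWithStats(x,connectivity=4)
    k=(l==l[v,u]).astype(np.uint8); c=max(cv2.findContours(k,0,1)[0],key=cv2.contourArea)
    w=tow(c,z).astype(np.float32)
    (cx,cy),(a,b),an=cv2.minAreaRect(w); print(name,st[l[v,u]],'rim',cx,cy,a,b,an,'circ',cv2.minEnclosingCircle(w))
# manual: zoom px -> image
Z=lambda x,y,x0=160,y0=130:(x0+x/5-.4,y0+y/4.6-.4)
for n,p,z in [('tape c',(432,408),.067),('block c',(437,402),.12),('c1',(350,350),.048),('c2',(470,312),.048),('c3',(540,480),.048),('c4',(425,522),.048),('blkL',(392,412),.125),('blkR',(480,390),.125),('smi',(363,145),.038),('orange',(655,428),.045)]:
    print(n,ray(K,W,*Z(*p),z)*1000)
print('fuse',ray(K,W,*Z(622,362,260,120),.03)*1000)
K,W=cam('scene')
for n,p,z in [('blk bl',(316,278),.113),('blk R',(378,225),.118),('carton corner',(408,478),0),('insul head orange',(525,243),.046)]:
    print(n,ray(K,W,*Z(*p,190,160),z)*1000)
E
```

```text
tt [177 173  18  22 268] floor 524.7682495117188 115.5459213256836 52.41460037231445 31.69560432434082 18.08270263671875 circ ((524.2996826171875, 115.83273315429688), 27.023990631103516)
dish [277 150  30  29 692] floor 567.1163330078125 -139.94244384765625 70.08790588378906 68.49911499023438 88.67269134521484 circ ((566.8025512695312, -139.6538543701172), 36.423526763916016)
cup [320 207  22  22 387] floor 435.9702453613281 -228.6021270751953 50.2375373840332 49.90266799926758 88.6574935913086 circ ((435.6890563964844, -229.31845092773438), 26.47252082824707)
ct [ 356  133   39   49 1321] floor 579.0512084960938 -341.30615234375 73.11123657226562 109.84455871582031 71.932373046875 circ ((579.7518310546875, -340.19525146484375), 61.350074768066406)
tt [171 141  42  60 965] rim 552.7723388671875 94.61814880371094 83.16414642333984 145.68548583984375 54.201637268066406 circ ((555.1656494140625, 97.93670654296875), 75.0692367553711)
dish [ 269  145   42   38 1116] rim 567.4403076171875 -138.51754760742188 90.11444091796875 87.66910552978516 42.82963562011719 circ ((566.23974609375, -13
[... 636 characters left out ...]
-29.39366806  67.        ]
block c [434.74600104 -33.0312161  120.        ]
c1 [465.8389841    8.09010576  48.        ]
c2 [483.55329477 -47.23634452  48.        ]
c3 [399.47122045 -77.23446316  48.        ]
c4 [380.11913742 -24.60642065  48.        ]
blkL [430.29248823 -14.01465805 125.        ]
blkR [439.54777475 -51.49745206 125.        ]
smi [571.00669866   1.0571298   38.        ]
orange [ 423.99952792 -130.49194809   45.        ]
fuse [ 476.25532381 -351.23175843   30.        ]
blk bl [429.08245448 -16.61784437 113.        ]
blk R [431.2378734  -52.49096981 118.        ]
carton corner [381.33037794 -24.01347766   0.        ]
insul head orange [ 422.30395108 -132.7018574    46.        ]
```

```bash
cat > plan.py <<'E'
import sys
from h import *
# plan.py x y z(mm, TCP) jawangle(deg, mod180)
s=robot.observe(); M=R.from_euler('xyz',s['eef_rot']).as_matrix(); p=s['tool_pos']*1000
phi=np.degrees(np.arctan2(M[1,1],M[0,1]))
print('t %.2f pos'%s['t'],p.round(1),'jaw %.1f'%phi,'tilt %.2f'%np.degrees(np.arccos(-M[2,0])),'q6 %.2f'%s['q'][5],'open %.1f'%(s['opening']*1e3),'F',s['wrist_force'].round(1))
if len(sys.argv)>4:
    x,y,z,a=map(float,sys.argv[1:])
    c=[a+180*k for k in range(-3,4)]; a=min(c,key=lambda t:abs(t-phi)); ar=np.radians(a)
    T=np.array([[0,np.cos(ar),np.sin(ar)],[0,np.sin(ar),-np.cos(ar)],[-1,0,0]])
    r=np.degrees(R.from_matrix(M.T@T).as_rotvec())
    d=np.array([x,y,z])-p
    print('turn first (units of 6deg)',(r/6).round(2),' shift now-frame (units 40mm)',(M.T@d/40).round(2),' after-turn frame',(T.T@d/40).round(2),'world d',d.round(1))
E
python3 plan.py 435 -33 220 14
```

```text
t 0.15 pos [ 119.5 -510.9  230.7] jaw -76.8 tilt 0.07 q6 1.57 open 85.6 F [0.6 0.4 0. ]
turn first (units of 6deg) [1.486e+01 1.000e-02 1.000e-02]  shift now-frame (units 40mm) [  0.28  -9.84 -10.4 ]  after-turn frame [  0.27 -10.54   9.68] world d [315.5 477.9 -10.7]
```

```bash
python3 -m crank '[{"y":-0.65,"z":-0.7,"fingers":0},{"y":-0.65,"z":-0.7,"fingers":0},{"y":-0.65,"z":-0.7,"fingers":0},{"y":-0.65,"z":-0.7,"fingers":0},{"y":-0.65,"z":-0.7,"fingers":0},{"y":-0.65,"z":-0.7,"fingers":0}]' 40; python3 plan.py 435 -33 220 14
```

```text
t 0.15 pos [ 119.5 -510.9  230.7] jaw -76.8 tilt 0.07 q6 1.57 open 85.6 F [0.6 0.4 0. ]
turn first (units of 6deg) [1.486e+01 1.000e-02 1.000e-02]  shift now-frame (units 40mm) [  0.28  -9.84 -10.4 ]  after-turn frame [  0.27 -10.54   9.68] world d [315.5 477.9 -10.7]invalid input at $[0]: expected keys x, y, z, rx, ry, rz, fingers
```

```bash
python3 -m crank '[{"x":0,"y":-0.65,"z":-0.7,"rx":0,"ry":0,"rz":0,"fingers":0},{"x":0,"y":-0.65,"z":-0.7,"rx":0,"ry":0,"rz":0,"fingers":0},{"x":0,"y":-0.65,"z":-0.7,"rx":0,"ry":0,"rz":0,"fingers":0},{"x":0,"y":-0.65,"z":-0.7,"rx":0,"ry":0,"rz":0,"fingers":0},{"x":0,"y":-0.65,"z":-0.7,"rx":0,"ry":0,"rz":0,"fingers":0},{"x":0,"y":-0.65,"z":-0.7,"rx":0,"ry":0,"rz":0,"fingers":0}]' 40; python3 plan.py 435 -33 220 14
```

```text
t: 0.75
tool_pos: [0.2491, -0.3173, 0.2278]
eef_rot: [-1.399, 1.566, 1.963]
wrist_force: [0.9, 1.3, -0.0]
opening: 0.0853
t 0.75 pos [ 249.1 -317.3  227.8] jaw -77.4 tilt 0.30 q6 2.01 open 85.3 F [ 0.9  1.3 -0. ]
turn first (units of 6deg) [14.77  0.04  0.03]  shift now-frame (units 40mm) [ 0.22 -5.92 -6.09]  after-turn frame [ 0.19 -6.23  5.77] world d [185.9 284.3  -7.8]
```

```bash
python3 -m crank '[{"x":0,"y":-0.7,"z":-0.7,"rx":0,"ry":0,"rz":0,"fingers":0},{"x":0,"y":-0.7,"z":-0.7,"rx":0,"ry":0,"rz":0,"fingers":0},{"x":0,"y":-0.7,"z":-0.7,"rx":0,"ry":0,"rz":0,"fingers":0},{"x":0,"y":-0.7,"z":-0.7,"rx":0,"ry":0,"rz":0,"fingers":0},{"x":0,"y":-0.7,"z":-0.7,"rx":0,"ry":0,"rz":0,"fingers":0}]' 40;python3 -m crank '[{"x":0,"y":0,"z":0,"rx":-1,"ry":0,"rz":0,"fingers":0},{"x":0,"y":0,"z":0,"rx":-1,"ry":0,"rz":0,"fingers":0},{"x":0,"y":0,"z":0,"rx":-1,"ry":0,"rz":0,"fingers":0},{"x":0,"y":0,"z":0,"rx":-1,"ry":0,"rz":0,"fingers":0},{"x":0,"y":0,"z":0,"rx":-1,"ry":0,"rz":0,"fingers":0},{"x":0,"y":0,"z":0,"rx":-1,"ry":0,"rz":0,"fingers":0},{"x":0,"y":0,"z":0,"rx":-1,"ry":0,"rz":0,"fingers":0},{"x":0,"y":0,"z":0,"rx":-1,"ry":0,"rz":0,"fingers":0},{"x":0,"y":0,"z":0,"rx":-1,"ry":0,"rz":0,"fingers":0},{"x":0,"y":0,"z":0,"rx":-1,"ry":0,"rz":0,"fingers":0}]'; python3 plan.py 435 -33 220 14
```

```text
t: 1.25
tool_pos: [0.3573, -0.1426, 0.228]
eef_rot: [-1.507, 1.566, 1.853]
wrist_force: [0.3, -0.9, -0.1]
opening: 0.0852
t: 2.25
tool_pos: [0.3585, -0.1357, 0.2257]
eef_rot: [-2.271, 1.562, 2.193]
wrist_force: [0.0, -0.1, -0.6]
opening: 0.0856
t 2.25 pos [ 358.5 -135.7  225.7] jaw -14.3 tilt 0.51 q6 1.45 open 85.6 F [ 0.  -0.1 -0.6]
turn first (units of 6deg) [-4.71 -0.07  0.05]  shift now-frame (units 40mm) [ 0.15  1.22 -2.96]  after-turn frame [ 0.14  2.48 -2.03] world d [ 76.5 102.7  -5.7]
```

```bash
python3 -m crank '[{"x":0,"y":0,"z":0,"rx":-0.94,"ry":0,"rz":0,"fingers":0},{"x":0,"y":0,"z":0,"rx":-0.94,"ry":0,"rz":0,"fingers":0},{"x":0,"y":0,"z":0,"rx":-0.94,"ry":0,"rz":0,"fingers":0},{"x":0,"y":0,"z":0,"rx":-0.94,"ry":0,"rz":0,"fingers":0},{"x":0,"y":0,"z":0,"rx":-0.94,"ry":0,"rz":0,"fingers":0},{"x":0,"y":0.8,"z":-0.67,"rx":0,"ry":0,"rz":0,"fingers":0},{"x":0,"y":0.8,"z":-0.67,"rx":0,"ry":0,"rz":0,"fingers":0},{"x":0,"y":0.8,"z":-0.67,"rx":0,"ry":0,"rz":0,"fingers":0},{"x":0,"y":0,"z":0,"rx":0,"ry":0,"rz":0,"fingers":0}]'; python3 plan.py 435 -33 220 14
python3 - <<'E'
from h import *
im=snap('wrist','w1.png'); K,W=cam('wrist'); print(proj(K,W,[.435,-.033,.113]))
E
```

```text
t: 3.15
tool_pos: [0.4308, -0.0309, 0.2242]
eef_rot: [-2.62, 1.56, 2.353]
wrist_force: [0.2, -0.3, 0.3]
opening: 0.0849
t 3.15 pos [430.8 -30.9 224.2] jaw 14.9 tilt 0.62 q6 1.23 open 84.9 F [ 0.2 -0.3  0.3]
turn first (units of 6deg) [ 0.15 -0.09  0.05]  shift now-frame (units 40mm) [0.1  0.09 0.08]  after-turn frame [0.1  0.09 0.08] world d [ 4.2 -2.1 -4.2]
[261.54831885 192.73145394]
```

View pics/w1.png

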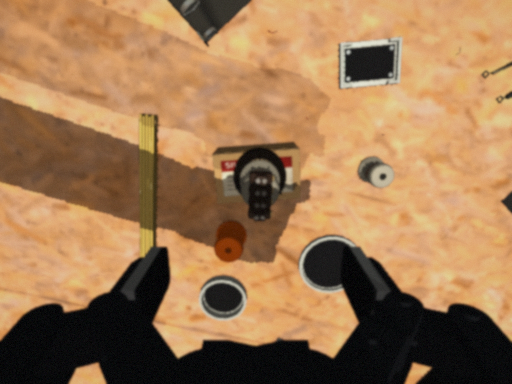

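```bash
python3 - <<'E'
from h import *
im=cv2.imread('pics/w1.png'); cv2.imwrite('pics/w1z.png',cv2.resize(im[130:230,200:320],None,fx=6,fy=6,interpolation=cv2.INTER_CUBIC))
K,W=cam('wrist')
g=im[:,:,2]
E
```

```text
(no output)
```

View pics/w1z.png

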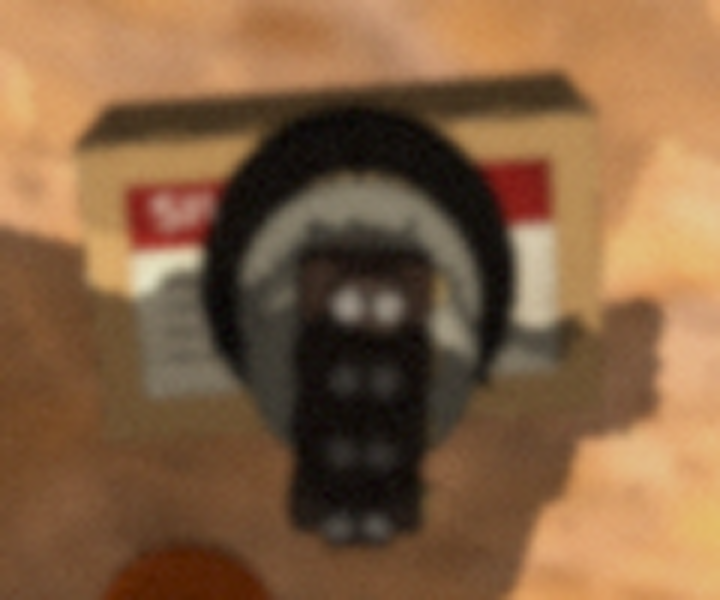

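```bash
python3 - <<'E'
from h import *
K,W=cam('wrist'); Z=lambda x,y:(200+x/6-.42,130+y/6-.42)
P={n:ray(K,W,*Z(*p),z)*1000 for n,p,z in [('a',(299,252),.122),('b',(436,252),.122),('c',(422,528),.122),('d',(291,528),.122),('s1',(366,303),.127),('s4',(356.5,523),.127),
('c1',(78,150),.048),('c2',(600,112),.048),('c3',(100,435),.048),('c4',(604,395),.048),('tape',(358,255),.067),('tt',(0,0),.0)]}
for k,v in P.items(): print(k,v.round(1))
print('blk',np.mean([P[k] for k in 'abcd'],0).round(1)); d=P['s4']-P['s1']; print('long',np.degrees(np.arctan2(d[1],d[0])), np.linalg.norm(d), (P['s1']+P['s4'])/2)
d=P['c2']-P['c1'];e=P['c4']-P['c3'];print(np.degrees(np.arctan2(d[1],d[0])),np.linalg.norm(d),np.degrees(np.arctan2(e[1],e[0])),np.linalg.norm(e),np.mean([P['c1'],P['c2'],P['c3'],P['c4']],0))
# holders at floor z from wrist
im=cv2.imread('pics/w1.png')
m=(im.max(2)<60).astype(np.uint8)
n,l,st,ce=cv2.connectedComponentsWithStats(m,connectivity=4)
for nm,u,v in [('tt',370,63),('dish',325,265),('cup',222,298)]:
    k=(l==l[v,u]).astype(np.uint8); c=max(cv2.findContours(k,0,1)[0],key=cv2.contourArea)
    w=np.array([ray(K,W,a,b,.003) for a,b in c.reshape(-1,2)])[:,:2].astype(np.float32)*1000
    print(nm,st[l[v,u]],cv2.minAreaRect(w),cv2.minEnclosingCircle(w))
E
```

```text
a [419.2 -14.8 122. ]
b [438.   -9.8 122. ]
c [447.5 -50.8 122. ]
d [428.7 -55.8 122. ]
s1 [429.9 -18.3 127. ]
s4 [437.3 -50.6 127. ]
c1 [378.3 -24.2  48. ]
c2 [467.6   6.8  48. ]
c3 [394.2 -76.6  48. ]
c4 [484.4 -44.1  48. ]
tape [431.1 -25.6  67. ]
tt [351.4  -8.4   0. ]
blk [433.3 -32.8 122. ]
long -77.16745796017608 33.13290151183244 [433.62397373 -34.4464016  127.        ]
19.16263701156791 94.54177829441821 19.835816046368127 95.88401487991673 [431.08825059 -34.53524316  48.        ]
tt [ 346   46   47   35 1386] ((522.7017822265625, 114.03833770751953), (52.091712951660156, 33.25132751464844), 20.110998153686523) ((522.4216918945312, 114.47798156738281), 27.988750457763672)
dish [    0   241   512   143 36036] ((483.9179992675781, -257.4150695800781), (822.4716796875, 251.6473388671875), 15.412227630615234) ((517.357177734375, -378.7138671875), 411.2359619140625)
cup [205 284  36  27 762] ((432.7460021972656, -233.43362426757812), (50.757080078125, 44.2967529296875), 15.199625015258789) ((432.8344421386719, -233.17002868652344), 25.87264633178711)
```

```bash
python3 plan.py 434 -33.5 115 13; python3 -m crank '[{"x":0.5,"y":0.06,"z":0.08,"rx":0.33,"ry":-0.09,"rz":0.05,"fingers":0},{"x":0.6,"y":0,"z":0,"rx":0,"ry":0,"rz":0,"fingers":0},{"x":0.4,"y":0,"z":0,"rx":0,"ry":0,"rz":0,"fingers":0},{"x":0,"y":0,"z":0,"rx":0,"ry":0,"rz":0,"fingers":0},{"x":0,"y":0,"z":0,"rx":0,"ry":0,"rz":0,"fingers":0}]'; python3 plan.py 434 -33.5 115 13
```

```text
t 3.20 pos [429.6 -32.2 224.2] jaw 14.9 tilt 0.63 q6 1.23 open 85.4 F [ 0.4  0.5 -1.3]
turn first (units of 6deg) [ 0.31 -0.08  0.06]  shift now-frame (units 40mm) [2.73 0.12 0.08]  after-turn frame [2.73 0.1  0.06] world d [   4.4   -1.3 -109.2]
t: 3.7
tool_pos: [0.4302, -0.0373, 0.1628]
eef_rot: [-0.899, 1.567, -2.248]
wrist_force: [0.5, -0.4, 0.2]
opening: 0.0853
t 3.70 pos [430.2 -37.3 162.8] jaw 12.7 tilt 0.23 q6 1.27 open 85.3 F [ 0.5 -0.4  0.2]
turn first (units of 6deg) [-0.05  0.02  0.03]  shift now-frame (units 40mm) [ 1.19  0.12 -0.07]  after-turn frame [ 1.19  0.11 -0.07] world d [  3.8   3.8 -47.8]
```

```bash
python3 -m crank '[{"x":0.1,"y":0.1,"z":-0.07,"rx":0,"ry":0,"rz":0,"fingers":0.35},{"x":0,"y":0,"z":0,"rx":0,"ry":0,"rz":0,"fingers":0.35}]'; python3 plan.py 434 -33.5 115 13
python3 - <<'E'
from h import *
im=snap('wrist','w2.png'); K,W=cam('wrist'); print(proj(K,W,[.434,-.0335,.122]))
E
```

```text
t: 3.9
tool_pos: [0.434, -0.0343, 0.1601]
eef_rot: [-0.353, 1.567, -1.704]
wrist_force: [-0.2, -0.2, 0.1]
opening: 0.0591
t 3.90 pos [434.  -34.3 160.1] jaw 12.6 tilt 0.19 q6 1.27 open 59.1 F [-0.2 -0.2  0.1]
turn first (units of 6deg) [-0.07  0.03  0.01]  shift now-frame (units 40mm) [ 1.13  0.01 -0.02]  after-turn frame [ 1.13  0.   -0.02] world d [ -0.    0.8 -45.1]
[255.51513954 220.45193919]
```

View pics/w2.png

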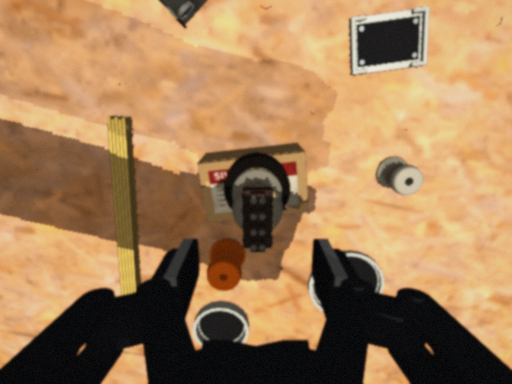

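```bash
python3 -m crank '[{"x":0.5,"y":0.03,"z":-0.02,"rx":0,"ry":0,"rz":0,"fingers":0.35},{"x":0.4,"y":0,"z":0,"rx":0,"ry":0,"rz":0,"fingers":0.35},{"x":0.15,"y":0,"z":0,"rx":0,"ry":0,"rz":0,"fingers":0.35},{"x":0,"y":0,"z":0,"rx":0,"ry":0,"rz":0,"fingers":0.35},{"x":0,"y":0,"z":0,"rx":0,"ry":0,"rz":0,"fingers":0.35}]'; python3 plan.py 434.5 -33.5 115 13
```

```text
t: 4.45
tool_pos: [0.4374, -0.0336, 0.1207]
eef_rot: [0.704, 1.564, -0.646]
wrist_force: [0.6, 0.4, 0.1]
opening: 0.0555
t 4.45 pos [437.4 -33.6 120.7] jaw 12.6 tilt 0.40 q6 1.28 open 55.5 F [0.6 0.4 0.1]
turn first (units of 6deg) [-0.06  0.05 -0.04]  shift now-frame (units 40mm) [ 0.14 -0.07 -0.02]  after-turn frame [ 0.14 -0.07 -0.02] world d [-2.9  0.1 -5.7]
```

```bash
python3 -m crank '[{"x":0.15,"y":-0.06,"z":0,"rx":0,"ry":0,"rz":0,"fingers":0.35},{"x":0,"y":0,"z":0,"rx":0,"ry":0,"rz":0,"fingers":0.35},{"x":0,"y":0,"z":0,"rx":0,"ry":0,"rz":0,"fingers":0.35}]'; python3 plan.py 434.5 -33.5 115 13;python3 - <<'E'
from h import *
im=snap('wrist','w3.png')[:,:,::-1]; cv2.imwrite('pics/w3z.png',cv2.resize(im[150:340,150:370],None,fx=3.5,fy=3.1))
snap('scene','s3.png')
E
python3 plan.py 434.5 -33.5 115 13
```

```text
t: 4.75
tool_pos: [0.4359, -0.0343, 0.1159]
eef_rot: [0.851, 1.562, -0.5]
wrist_force: [0.2, -0.2, 0.3]
opening: 0.0551
t 4.75 pos [435.9 -34.3 115.9] jaw 12.6 tilt 0.52 q6 1.27 open 55.1 F [ 0.2 -0.2  0.3]
turn first (units of 6deg) [-0.06  0.06 -0.07]  shift now-frame (units 40mm) [ 0.02 -0.03 -0.03]  after-turn frame [ 0.02 -0.03 -0.03] world d [-1.4  0.8 -0.9]
t 4.85 pos [435.8 -34.2 115.9] jaw 12.6 tilt 0.51 q6 1.27 open 55.7 F [-0.6 -0.6  0.5]
turn first (units of 6deg) [-0.06  0.06 -0.06]  shift now-frame (units 40mm) [ 0.02 -0.03 -0.03]  after-turn frame [ 0.02 -0.03 -0.03] world d [-1.3  0.7 -0.9]
```

View pics/w3z.png

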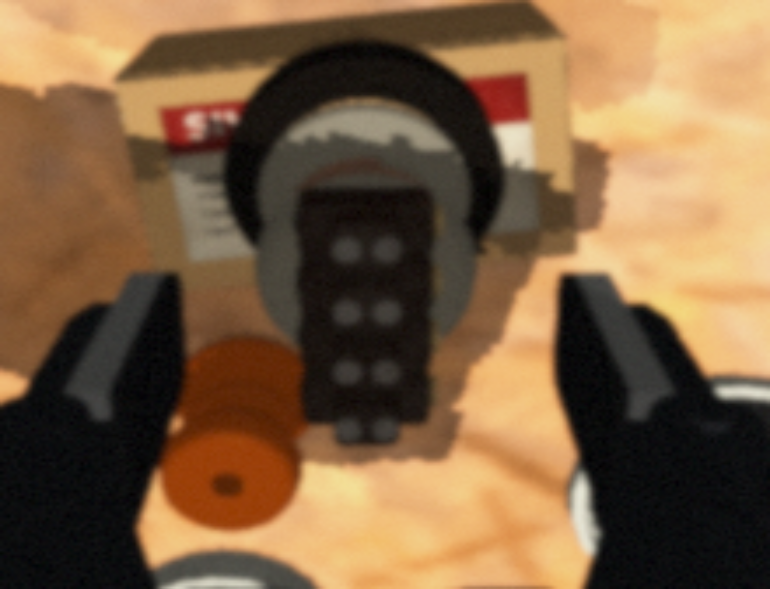

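View pics/s3.png

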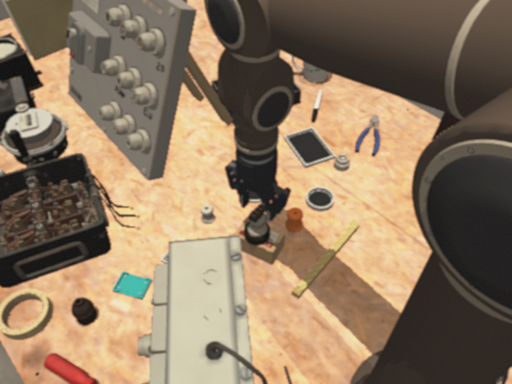

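```bash
python3 -m crank '[{"x":0.02,"y":-0.01,"z":-0.02,"rx":0,"ry":0,"rz":0,"fingers":0.6},{"x":0,"y":0,"z":0,"rx":0,"ry":0,"rz":0,"fingers":0.8},{"x":0,"y":0,"z":0,"rx":0,"ry":0,"rz":0,"fingers":1},{"x":0,"y":0,"z":0,"rx":0,"ry":0,"rz":0,"fingers":1},{"x":0,"y":0,"z":0,"rx":0,"ry":0,"rz":0,"fingers":1},{"x":0,"y":0,"z":0,"rx":0,"ry":0,"rz":0,"fingers":1},{"x":0,"y":0,"z":0,"rx":0,"ry":0,"rz":0,"fingers":1}]' 30; python3 plan.py 434.5 -33.5 115 13
```

```text
t: 5.55
tool_pos: [0.4355, -0.0335, 0.1154]
eef_rot: [0.867, 1.561, -0.483]
wrist_force: [-1.4, -0.2, 1.1]
opening: 0.0187
t 5.55 pos [435.5 -33.5 115.4] jaw 12.6 tilt 0.55 q6 1.28 open 18.7 F [-1.4 -0.2  1.1]
turn first (units of 6deg) [-0.06  0.06 -0.07]  shift now-frame (units 40mm) [ 0.01 -0.02 -0.01]  after-turn frame [ 0.01 -0.02 -0.01] world d [-1.   0.  -0.4]
```

```bash
python3 -m crank '[{"x":-0.1,"y":0,"z":0,"rx":0,"ry":0,"rz":0,"fingers":1},{"x":-0.2,"y":0,"z":0,"rx":0,"ry":0,"rz":0,"fingers":1},{"x":-0.5,"y":0,"z":0,"rx":0,"ry":0,"rz":0,"fingers":1},{"x":-0.5,"y":0,"z":0,"rx":0,"ry":0,"rz":0,"fingers":1},{"x":-0.5,"y":0,"z":0,"rx":0,"ry":0,"rz":0,"fingers":1},{"x":0,"y":0,"z":0,"rx":0,"ry":0,"rz":0,"fingers":1}]'; python3 - <<'E'
from h import *
im=snap('wrist','w4.png')
E
python3 plan.py 523.5 115 180 109
```

```text
t: 6.15
tool_pos: [0.4343, -0.0331, 0.1917]
eef_rot: [0.83, 1.562, -0.52]
wrist_force: [0.8, 0.1, -0.1]
opening: 0.0192
t 6.20 pos [433.9 -33.1 190.3] jaw 12.6 tilt 0.42 q6 1.28 open 18.8 F [ 0.3  0.7 -0.4]
turn first (units of 6deg) [ 1.394e+01  1.000e-02 -8.000e-02]  shift now-frame (units 40mm) [ 0.26  3.   -3.12]  after-turn frame [ 0.26 -2.77 -3.32] world d [ 89.6 148.1 -10.3]
```

View pics/w4.png

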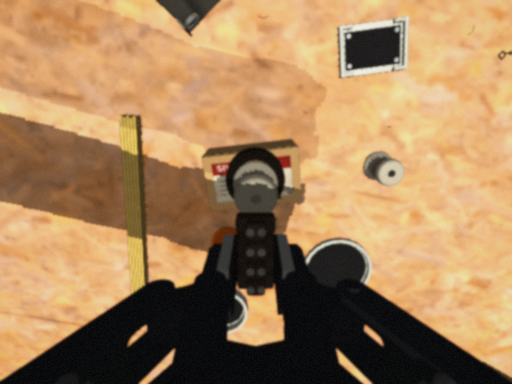

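```bash
python3 -m crank '[{"x":0,"y":0.5,"z":0,"rx":-1,"ry":0,"rz":0,"fingers":1},{"x":0,"y":0,"z":0,"rx":-1,"ry":0,"rz":0,"fingers":1},{"x":0,"y":0,"z":0,"rx":-1,"ry":0,"rz":0,"fingers":1},{"x":0,"y":0,"z":0,"rx":-1,"ry":0,"rz":0,"fingers":1},{"x":0,"y":0,"z":0,"rx":-1,"ry":0,"rz":0,"fingers":1},{"x":0,"y":0,"z":0,"rx":-1,"ry":0,"rz":0,"fingers":1},{"x":0,"y":0,"z":0,"rx":-1,"ry":0,"rz":0,"fingers":1},{"x":0,"y":0,"z":0,"rx":-1,"ry":0,"rz":0,"fingers":1},{"x":0,"y":0,"z":0,"rx":-1,"ry":0,"rz":0,"fingers":1},{"x":0,"y":0,"z":0,"rx":-1,"ry":0,"rz":0,"fingers":1}]';python3 plan.py 523.5 115 180 109;  python3 -m crank '[{"x":0,"y":0,"z":0,"rx":-1,"ry":0,"rz":0,"fingers":1},{"x":0,"y":0,"z":0,"rx":-1,"ry":0,"rz":0,"fingers":1},{"x":0,"y":0,"z":0,"rx":-1,"ry":0,"rz":0,"fingers":1},{"x":0,"y":0,"z":0,"rx":-1,"ry":0,"rz":0,"fingers":1},{"x":0,"y":0,"z":0,"rx":-1,"ry":0,"rz":0,"fingers":1}]';python3 plan.py 523.5 115 180 109
```

```text
t: 7.2
tool_pos: [0.4496, -0.0283, 0.18]
eef_rot: [-2.469, 1.562, -2.73]
wrist_force: [-0.2, -0.5, 0.3]
opening: 0.0189
t 7.20 pos [449.6 -28.3 180. ] jaw 75.1 tilt 0.49 q6 0.20 open 18.9 F [-0.2 -0.5  0.3]
turn first (units of 6deg) [-5.66 -0.08  0.03]  shift now-frame (units 40mm) [-0.03  3.94  0.86]  after-turn frame [0.   2.79 2.91] world d [ 73.9 143.3  -0. ]
t: 7.7
tool_pos: [0.4467, -0.0281, 0.1741]
eef_rot: [3.027, 1.554, -2.97]
wrist_force: [-0.2, -0.4, -0.7]
opening: 0.0186
t 7.70 pos [446.7 -28.1 174.1] jaw 106.4 tilt 0.95 q6 -0.35 open 18.6 F [-0.2 -0.4 -0.7]
turn first (units of 6deg) [-0.44 -0.16 -0.02]  shift now-frame (units 40mm) [-0.19  2.89  2.85]  after-turn frame [-0.15  2.76  2.98] world d [ 76.8 143.1   5.9]
```

```bash
python3 -m crank '[{"x":-0.15,"y":0,"z":0,"rx":-0.4,"ry":-0.16,"rz":0,"fingers":1},{"x":-0.05,"y":0.55,"z":0.57,"rx":0,"ry":0,"rz":0,"fingers":1},{"x":-0.05,"y":0.55,"z":0.57,"rx":0,"ry":0,"rz":0,"fingers":1},{"x":0,"y":0.55,"z":0.57,"rx":0,"ry":0,"rz":0,"fingers":1},{"x":0,"y":0.55,"z":0.57,"rx":0,"ry":0,"rz":0,"fingers":1},{"x":0,"y":0.4,"z":0.45,"rx":0,"ry":0,"rz":0,"fingers":1},{"x":0,"y":0,"z":0,"rx":0,"ry":0,"rz":0,"fingers":1}]';python3 plan.py 523.5 115 100 109;python3 - <<'E'
from h import *
im=snap('wrist','w5.png'); K,W=cam('wrist')
m=(im.max(2)<60).astype(np.uint8)
E
```

```text
t: 8.4
tool_pos: [0.5152, 0.1094, 0.1761]
eef_rot: [2.702, 1.561, 3.03]
wrist_force: [0.4, -0.3, -0.0]
opening: 0.0189
t 8.40 pos [515.2 109.4 176.1] jaw 108.8 tilt 0.58 q6 -0.12 open 18.9 F [ 0.4 -0.3 -0. ]
turn first (units of 6deg) [-0.03 -0.09 -0.04]  shift now-frame (units 40mm) [1.9  0.06 0.26]  after-turn frame [1.9  0.07 0.24] world d [  8.3   5.6 -76.1]
```

View pics/w5.png

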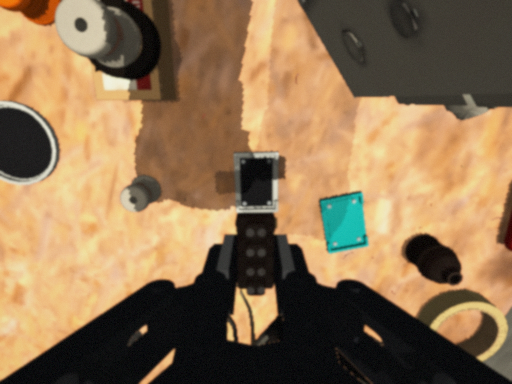

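```bash
python3 - <<'E'
from h import *
K,W=cam('wrist'); im=cv2.imread('pics/w5.png')
cv2.imwrite('pics/w5z.png',cv2.resize(im[140:300,210:310],None,fx=3.7*2,fy=3.7,interpolation=cv2.INTER_CUBIC))
E
```

```text
(no output)
```

View pics/w5z.png

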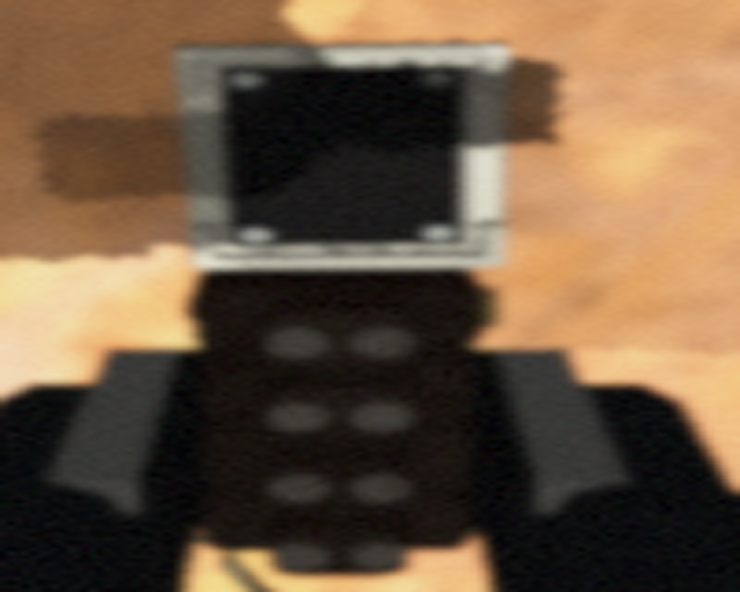

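```bash
python3 - <<'E'
from h import *
K,W=cam('wrist'); Z=lambda x,y:(210+x/7.4-.43,140+y/3.7-.36)
P=[ray(K,W,*Z(*p),.008)*1000 for p in [(180,48),(507,46),(503,265),(198,270)]]
print(np.array(P).round(1),np.mean(P,0).round(1)); 
for a,b in [(0,3),(1,2)]:
    d=P[a]-P[b]; print(np.degrees(np.arctan2(d[1],d[0])),np.linalg.norm(d))
p=robot.camera_params('wrist'); T=np.array(p['T_tool_cam'])
for u,v in [(340,343),(340,417),(340,488),(340,555),(340,270)]:
    d=T[:3,:3]@np.linalg.solve(K,[*Z(u,v),1]); c=T[:3,3]
    print((c+d*(-.0125-c[0])/d[0])*1000)
E
python3 plan.py 523 114 100 109
```

```text
[[498.4  81.1   8. ]
 [482.8 125.2   8. ]
 [545.8 147.6   8. ]
 [562.2 104.2   8. ]] [522.3 114.5   8. ]
-160.09097186574945 67.83757574544337
-160.40566760402945 66.83423151437388
[-12.5          1.07670438 -15.77175121]
[-12.5          1.09059545  -4.91783405]
[-12.5          1.10453918   5.97723309]
[-12.5          1.1182886   16.72046887]
[-12.5          1.06360122 -26.01002023]
t 8.45 pos [514.3 108.4 176. ] jaw 108.8 tilt 0.63 q6 -0.12 open 19.1 F [-1.7 -0.4 -0.3]
turn first (units of 6deg) [-0.04 -0.1  -0.04]  shift now-frame (units 40mm) [1.9  0.06 0.27]  after-turn frame [1.9  0.06 0.25] world d [  8.7   5.6 -76. ]
```

```bash
python3 -m crank '[{"x":0.4,"y":0.06,"z":0.26,"rx":-0.1,"ry":-0.1,"rz":-0.04,"fingers":1},{"x":0.6,"y":0,"z":0,"rx":0,"ry":0,"rz":0,"fingers":1},{"x":0.6,"y":0,"z":0,"rx":0,"ry":0,"rz":0,"fingers":1},{"x":0.6,"y":0,"z":0,"rx":0,"ry":0,"rz":0,"fingers":1},{"x":0.5,"y":0,"z":0,"rx":0,"ry":0,"rz":0,"fingers":1},{"x":0.4,"y":0,"z":0,"rx":0,"ry":0,"rz":0,"fingers":1},{"x":0,"y":0,"z":0,"rx":0,"ry":0,"rz":0,"fingers":1},{"x":0,"y":0,"z":0,"rx":0,"ry":0,"rz":0,"fingers":1}]';python3 plan.py 522.5 114.5 6 109.6
```

```text
t: 9.25
tool_pos: [0.5172, 0.1066, 0.0444]
eef_rot: [-2.888, 1.564, -2.555]
wrist_force: [0.6, -0.8, -0.9]
opening: 0.0189
t 9.25 pos [517.2 106.6  44.4] jaw 109.1 tilt 0.41 q6 -0.13 open 18.9 F [ 0.6 -0.8 -0.9]
turn first (units of 6deg) [-0.09 -0.07  0.02]  shift now-frame (units 40mm) [0.96 0.14 0.2 ]  after-turn frame [0.96 0.14 0.19] world d [  5.3   7.9 -38.4]
```

```bash
python3 -m crank '[{"x":0.2,"y":0.15,"z":0.2,"rx":-0.09,"ry":-0.07,"rz":0,"fingers":1},{"x":0.2,"y":0.02,"z":0.03,"rx":0,"ry":0,"rz":0,"fingers":1},{"x":0.1,"y":0,"z":0,"rx":0,"ry":0,"rz":0,"fingers":1},{"x":0,"y":0,"z":0,"rx":0,"ry":0,"rz":0,"fingers":1}]';python3 plan.py 522.5 114.5 6 109.6
```

```text
t: 9.65
tool_pos: [0.5256, 0.1166, 0.0252]
eef_rot: [-0.44, 1.565, -0.097]
wrist_force: [-0.7, -1.0, -0.6]
opening: 0.0187
t 9.65 pos [525.6 116.6  25.2] jaw 109.6 tilt 0.31 q6 -0.12 open 18.7 F [-0.7 -1.  -0.6]
turn first (units of 6deg) [0.   0.05 0.02]  shift now-frame (units 40mm) [ 0.48 -0.02 -0.09]  after-turn frame [ 0.48 -0.02 -0.09] world d [ -3.1  -2.1 -19.2]
```

```bash
python3 -m crank '[{"x":0.15,"y":-0.01,"z":-0.06,"rx":0,"ry":0,"rz":0,"fingers":1},{"x":0.15,"y":0,"z":0,"rx":0,"ry":0,"rz":0,"fingers":1},{"x":0,"y":0,"z":0,"rx":0,"ry":0,"rz":0,"fingers":1},{"x":0,"y":0,"z":0,"rx":0,"ry":0,"rz":0,"fingers":1}]';python3 plan.py 522.5 114.5 6 109.6;python3 - <<'E'
from h import *
im=snap('wrist','w6.png')
E
```

```text
t: 10.05
tool_pos: [0.5234, 0.1154, 0.0124]
eef_rot: [-0.439, 1.565, -0.096]
wrist_force: [0.3, -1.0, 0.3]
opening: 0.0187
t 10.05 pos [523.4 115.4  12.4] jaw 109.6 tilt 0.33 q6 -0.12 open 18.7 F [ 0.3 -1.   0.3]
turn first (units of 6deg) [0.01 0.05 0.02]  shift now-frame (units 40mm) [ 0.16 -0.01 -0.03]  after-turn frame [ 0.16 -0.01 -0.03] world d [-0.9 -0.9 -6.4]
```

View pics/w6.png

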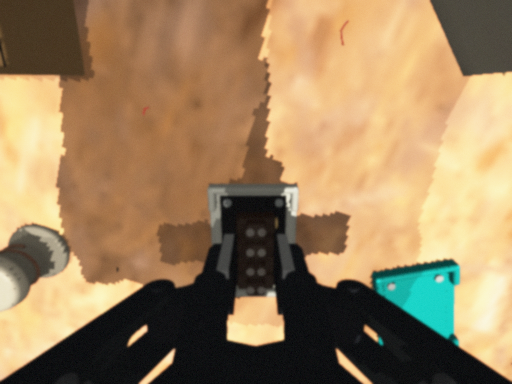

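```bash
python3 -m crank '[{"x":0.1,"y":-0.01,"z":-0.02,"rx":0,"ry":0,"rz":0,"fingers":1},{"x":0.05,"y":0,"z":0,"rx":0,"ry":0,"rz":0,"fingers":1},{"x":0,"y":0,"z":0,"rx":0,"ry":0,"rz":0,"fingers":1},{"x":0,"y":0,"z":0,"rx":0,"ry":0,"rz":0,"fingers":1}]';python3 plan.py 522.5 114.5 6 109.6
```

```text
t: 10.5
tool_pos: [0.5232, 0.1148, 0.0065]
eef_rot: [-0.378, 1.564, -0.036]
wrist_force: [0.5, 0.1, 0.3]
opening: 0.019
t 10.50 pos [523.2 114.8   6.5] jaw 109.6 tilt 0.38 q6 -0.13 open 19.0 F [0.5 0.1 0.3]
turn first (units of 6deg) [0.   0.06 0.02]  shift now-frame (units 40mm) [ 0.01  0.   -0.02]  after-turn frame [ 0.01 -0.   -0.02] world d [-0.7 -0.3 -0.5]
```

```bash
python3 -m crank '[{"x":0.03,"y":0,"z":-0.01,"rx":0,"ry":0,"rz":0,"fingers":1},{"x":0,"y":0,"z":0,"rx":0,"ry":0,"rz":0,"fingers":1}]';python3 plan.py 522.5 114.5 6 109.6; python3 -m crank '[{"x":0.02,"y":0,"z":0,"rx":0,"ry":0,"rz":0,"fingers":1},{"x":0,"y":0,"z":0,"rx":0,"ry":0,"rz":0,"fingers":1}]';python3 plan.py 522.5 114.5 6 109.6
```

```text
t: 10.7
tool_pos: [0.5235, 0.1148, 0.0068]
eef_rot: [-0.311, 1.562, 0.032]
wrist_force: [0.3, -0.2, 0.2]
opening: 0.0187
t 10.70 pos [523.5 114.8   6.8] jaw 109.6 tilt 0.49 q6 -0.13 open 18.7 F [ 0.3 -0.2  0.2]
turn first (units of 6deg) [0.   0.08 0.02]  shift now-frame (units 40mm) [ 0.02  0.   -0.03]  after-turn frame [ 0.02  0.   -0.03] world d [-1.  -0.3 -0.8]
t: 10.9
tool_pos: [0.5237, 0.1149, 0.0065]
eef_rot: [-0.299, 1.562, 0.044]
wrist_force: [-1.1, 0.4, 1.4]
opening: 0.0186
t 10.90 pos [523.7 114.9   6.5] jaw 109.6 tilt 0.53 q6 -0.13 open 18.6 F [-1.1  0.4  1.4]
turn first (units of 6deg) [0.   0.08 0.03]  shift now-frame (units 40mm) [ 0.01  0.   -0.03]  after-turn frame [ 0.01  0.   -0.03] world d [-1.2 -0.4 -0.5]
```

```bash
python3 -m crank '[{"x":0.02,"y":0,"z":0,"rx":0,"ry":0,"rz":0,"fingers":0.75},{"x":0,"y":0,"z":0,"rx":0,"ry":0,"rz":0,"fingers":0.65},{"x":0,"y":0,"z":0,"rx":0,"ry":0,"rz":0,"fingers":0.6},{"x":0,"y":0,"z":0,"rx":0,"ry":0,"rz":0,"fingers":0.55},{"x":0,"y":0,"z":0,"rx":0,"ry":0,"rz":0,"fingers":0.55}]';python3 plan.py 522.5 114.5 6 109.6
python3 -m crank '[{"x":-0.3,"y":0,"z":0,"rx":0,"ry":0,"rz":0,"fingers":0.55},{"x":-0.7,"y":0,"z":0,"rx":0,"ry":0,"rz":0,"fingers":0.55},{"x":-0.9,"y":0,"z":0,"rx":0,"ry":0,"rz":0,"fingers":0.5},{"x":-0.9,"y":0,"z":0,"rx":0,"ry":0,"rz":0,"fingers":0.3},{"x":-0.9,"y":0,"z":0,"rx":0,"ry":0,"rz":0,"fingers":0.3},{"x":-0.9,"y":0,"z":-1,"rx":0,"ry":0,"rz":0,"fingers":0.2},{"x":0,"y":0,"z":0,"rx":0,"ry":0,"rz":0,"fingers":0.2}]'
python3 - <<'E'
from h import *
im=snap('wrist','w7.png')
E
python3 plan.py 432 -34 220 19.5
```

```text
t: 11.4
tool_pos: [0.5236, 0.1148, 0.0048]
eef_rot: [-0.322, 1.562, 0.021]
wrist_force: [-0.3, 0.1, -0.0]
opening: 0.0382
t 11.40 pos [523.6 114.8   4.8] jaw 109.6 tilt 0.49 q6 -0.13 open 38.2 F [-0.3  0.1 -0. ]
turn first (units of 6deg) [0.   0.08 0.03]  shift now-frame (units 40mm) [-0.03  0.   -0.03]  after-turn frame [-0.03  0.   -0.03] world d [-1.1 -0.3  1.2]
t: 12.1
tool_pos: [0.4863, 0.1022, 0.1955]
eef_rot: [-0.379, 1.564, -0.036]
wrist_force: [0.5, 0.6, -0.0]
opening: 0.0684
t 12.15 pos [487.7 102.7 193.6] jaw 109.6 tilt 0.41 q6 -0.13 open 68.4 F [ 1.2  0.4 -0.1]
turn first (units of 6deg) [-14.98   0.03   0.07]  shift now-frame (units 40mm) [-0.67 -2.75 -2.46]  after-turn frame [-0.66  2.45 -2.76] world d [ -55.7 -136.7   26.4]
```

View pics/w7.png

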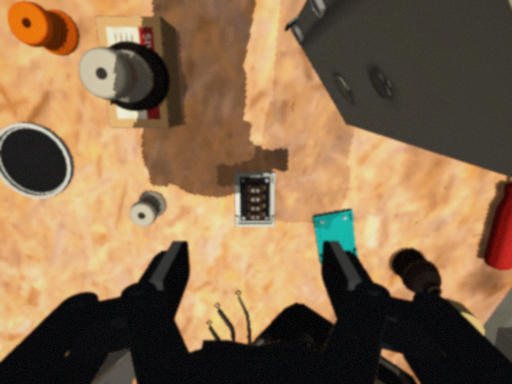

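Block lies in its tray at (255,198). Next is the insulator, whose head hole is at (101,73).

```bash
python3 - <<'E'
from h import *
K,W=cam('wrist')
print(ray(K,W,101,73,.113)*1000, ray(K,W,136,76,.067)*1000)
E
python3 -m crank '[{"x":-0.1,"y":-0.55,"z":-0.5,"rx":0,"ry":0,"rz":0,"fingers":0.2},{"x":0,"y":-0.55,"z":-0.5,"rx":0,"ry":0,"rz":0,"fingers":0.2},{"x":0,"y":-0.55,"z":-0.5,"rx":0,"ry":0,"rz":0,"fingers":0.2},{"x":0,"y":-0.55,"z":-0.5,"rx":0,"ry":0,"rz":0,"fingers":0.2},{"x":0,"y":-0.4,"z":-0.4,"rx":0,"ry":0,"rz":0,"fingers":0.2},{"x":0,"y":0,"z":0,"rx":0,"ry":0,"rz":0,"fingers":0.2}]'
python3 plan.py 432 -33 180 109.5
python3 - <<'E'
from h import *
im=snap('wrist','w8.png')
E
```

```text
[435.74824534 -29.71101452 113.        ] [432.80380352 -23.36317291  67.        ]
t: 12.75
tool_pos: [0.4316, -0.0307, 0.1945]
eef_rot: [-0.305, 1.565, 0.041]
wrist_force: [1.1, 0.0, 0.3]
opening: 0.0681
t 12.75 pos [431.6 -30.7 194.5] jaw 109.8 tilt 0.32 q6 -0.42 open 68.1 F [1.1 0.  0.3]
turn first (units of 6deg) [0.06 0.05 0.02]  shift now-frame (units 40mm) [ 0.36 -0.06 -0.01]  after-turn frame [ 0.36 -0.06 -0.01] world d [  0.4  -2.3 -14.5]
```

View pics/w8.png

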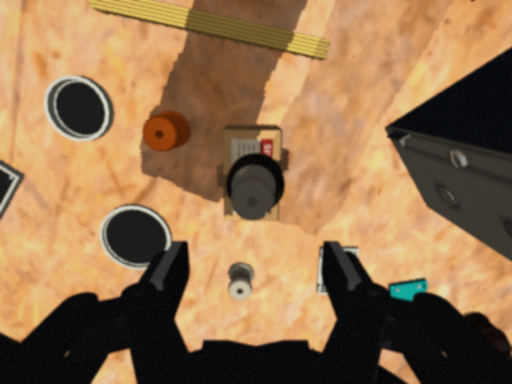

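```bash
python3 - <<'E'
from h import *
im=cv2.imread('pics/w8.png'); K,W=cam('wrist')
cv2.imwrite('pics/w8z.png',cv2.resize(im[115:235,205:305],None,fx=5,fy=5,interpolation=cv2.INTER_CUBIC))
m=(im.max(2)<60).astype(np.uint8)
n,l,st,ce=cv2.connectedComponentsWithStats(m,connectivity=4)
for nm,u,v in [('dish',139,236),('cup',79,107)]:
    k=(l==l[v,u]).astype(np.uint8); c=max(cv2.findContours(k,0,1)[0],key=cv2.contourArea)
    w=np.array([ray(K,W,a,b,.003) for a,b in c.reshape(-1,2)])[:,:2].astype(np.float32)*1000
    print(nm,st[l[v,u]],cv2.minAreaRect(w),cv2.minEnclosingCircle(w))
print('head',ray(K,W,254,203,.113)*1000)
E
```

```text
dish [    0   211   512   173 38317] ((613.1376953125, 37.271087646484375), (277.2203063964844, 766.5496826171875), 19.914289474487305) ((743.45947265625, 84.483642578125), 383.2749328613281)
cup [  57   83   47   51 1834] ((435.53692626953125, -229.9901580810547), (52.272857666015625, 49.406795501708984), 19.91266632080078) ((435.01904296875, -228.4307098388672), 26.536161422729492)
head [435.55020506 -28.61005456 113.        ]
```

View pics/w8z.png

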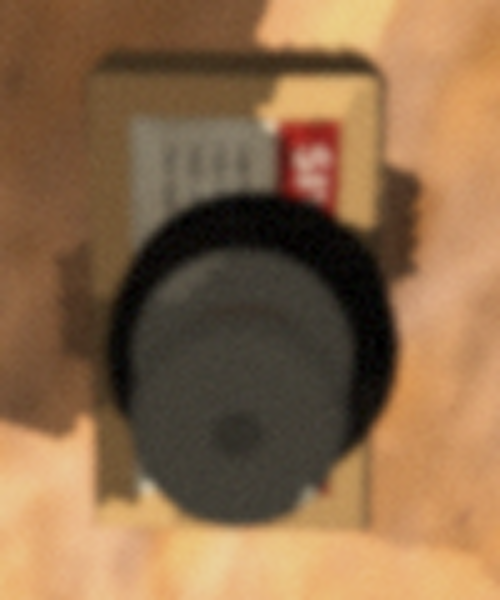

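```bash
python3 - <<'E'
from h import *
K,W=cam('wrist')
print('head',ray(K,W,252.5,200.5,.113)*1000,'foot',ray(K,W,205+241/5,115+355/5,.075)*1000,'tape',ray(K,W,205+253/5,115+333/5,.067)*1000)
E
python3 plan.py 433.5 -30 84 109.5
```

```text
head [433.95105686 -30.46672232 113.        ] foot [433.27967635 -30.35918028  75.        ] tape [430.71460572 -28.91863148  67.        ]
t 12.80 pos [432.1 -29.9 194.5] jaw 109.9 tilt 0.34 q6 -0.42 open 68.2 F [-0.5  0.3  0.3]
turn first (units of 6deg) [0.06 0.05 0.01]  shift now-frame (units 40mm) [ 2.76 -0.01  0.02]  after-turn frame [ 2.76 -0.01  0.03] world d [ 1.400e+00 -1.000e-01 -1.105e+02]
```

```bash
python3 -m crank '[{"x":0.4,"y":0,"z":0.03,"rx":0.06,"ry":0.05,"rz":0,"fingers":0.2},{"x":0.5,"y":0,"z":0,"rx":0,"ry":0,"rz":0,"fingers":0.2},{"x":0.4,"y":0,"z":0,"rx":0,"ry":0,"rz":0,"fingers":0.2},{"x":0,"y":0,"z":0,"rx":0,"ry":0,"rz":0,"fingers":0.2}]';python3 plan.py 433.7 -30.4 82 109.5
```

```text
t: 13.2
tool_pos: [0.4359, -0.027, 0.1398]
eef_rot: [0.05, 1.57, 0.392]
wrist_force: [-0.0, 0.3, 0.1]
opening: 0.0683
t 13.20 pos [435.9 -27.  139.8] jaw 109.6 tilt 0.07 q6 -0.40 open 68.3 F [-0.   0.3  0.1]
turn first (units of 6deg) [ 0.01  0.01 -0.  ]  shift now-frame (units 40mm) [ 1.45 -0.06 -0.08]  after-turn frame [ 1.45 -0.06 -0.08] world d [ -2.2  -3.4 -57.8]
```

```bash
python3 -m crank '[{"x":0.3,"y":-0.06,"z":-0.08,"rx":0,"ry":0,"rz":0,"fingers":0.2},{"x":0.4,"y":0,"z":0,"rx":0,"ry":0,"rz":0,"fingers":0.2},{"x":0.3,"y":0,"z":0,"rx":0,"ry":0,"rz":0,"fingers":0.2},{"x":0.1,"y":0,"z":0,"rx":0,"ry":0,"rz":0,"fingers":0.2},{"x":0,"y":0,"z":0,"rx":0,"ry":0,"rz":0,"fingers":0.2}]';python3 plan.py 433.7 -30.4 82 109.5
```

```text
t: 13.7
tool_pos: [0.4352, -0.0289, 0.094]
eef_rot: [0.042, 1.569, 0.386]
wrist_force: [0.3, -0.5, 0.7]
opening: 0.0684
t 13.70 pos [435.2 -28.9  94. ] jaw 109.7 tilt 0.13 q6 -0.41 open 68.4 F [ 0.3 -0.5  0.7]
turn first (units of 6deg) [ 0.04  0.02 -0.  ]  shift now-frame (units 40mm) [ 0.3  -0.02 -0.05]  after-turn frame [ 0.3  -0.02 -0.05] world d [ -1.5  -1.5 -12. ]
```

```bash
python3 -m crank '[{"x":0.2,"y":-0.02,"z":-0.05,"rx":0,"ry":0,"rz":0,"fingers":0.2},{"x":0.1,"y":0,"z":0,"rx":0,"ry":0,"rz":0,"fingers":0.2},{"x":0,"y":0,"z":0,"rx":0,"ry":0,"rz":0,"fingers":0.2},{"x":0,"y":0,"z":0,"rx":0,"ry":0,"rz":0,"fingers":0.2}]';python3 plan.py 433.7 -30.4 82 109.5;python3 - <<'E'
from h import *
im=snap('wrist','w9.png')
E
```

```text
t: 14.1
tool_pos: [0.4343, -0.0306, 0.0823]
eef_rot: [-0.169, 1.567, 0.176]
wrist_force: [-0.2, 0.7, -0.1]
opening: 0.0686
t 14.10 pos [434.3 -30.6  82.3] jaw 109.7 tilt 0.24 q6 -0.42 open 68.6 F [-0.2  0.7 -0.1]
turn first (units of 6deg) [0.04 0.04 0.01]  shift now-frame (units 40mm) [ 0.01  0.01 -0.01]  after-turn frame [ 0.01  0.01 -0.01] world d [-0.6  0.2 -0.3]
```

View pics/w9.png

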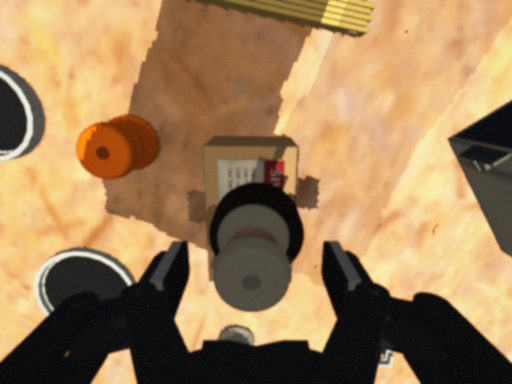

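```bash
python3 -m crank '[{"x":0,"y":-0.02,"z":0,"rx":0,"ry":0,"rz":0,"fingers":0.3},{"x":0,"y":0,"z":0,"rx":0,"ry":0,"rz":0,"fingers":0.4},{"x":0,"y":0,"z":0,"rx":0,"ry":0,"rz":0,"fingers":0.5},{"x":0,"y":0,"z":0,"rx":0,"ry":0,"rz":0,"fingers":0.6},{"x":0,"y":0,"z":0,"rx":0,"ry":0,"rz":0,"fingers":0.8},{"x":0,"y":0,"z":0,"rx":0,"ry":0,"rz":0,"fingers":1},{"x":0,"y":0,"z":0,"rx":0,"ry":0,"rz":0,"fingers":1}]' 35;python3 plan.py 433.7 -30.4 82 109.5;python3 - <<'E'
from h import *
im=snap('wrist','w10.png')
E
```

```text
t: 14.85
tool_pos: [0.4355, -0.0316, 0.0834]
eef_rot: [-0.296, 1.565, 0.048]
wrist_force: [0.2, -0.2, 0.2]
opening: 0.036
t 14.85 pos [435.5 -31.6  83.4] jaw 109.7 tilt 0.35 q6 -0.42 open 36.0 F [ 0.2 -0.2  0.2]
turn first (units of 6deg) [0.04 0.06 0.02]  shift now-frame (units 40mm) [ 0.03  0.04 -0.03]  after-turn frame [ 0.04  0.04 -0.03] world d [-1.8  1.2 -1.4]
```

View pics/w10.png

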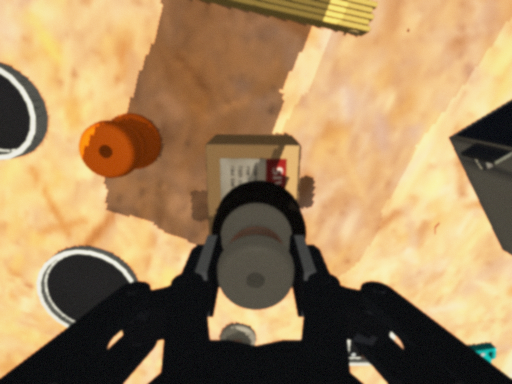

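```bash
python3 -m crank '[{"x":-0.1,"y":0,"z":0,"rx":0,"ry":0,"rz":0,"fingers":1},{"x":-0.2,"y":0,"z":0,"rx":0,"ry":0,"rz":0,"fingers":1},{"x":-0.5,"y":0,"z":0,"rx":0,"ry":0,"rz":0,"fingers":1},{"x":-0.7,"y":0,"z":0,"rx":0,"ry":0,"rz":0,"fingers":1},{"x":-0.7,"y":0,"z":0,"rx":0,"ry":0,"rz":0,"fingers":1},{"x":0,"y":0,"z":0,"rx":0,"ry":0,"rz":0,"fingers":1}]';python3 plan.py 435 -229.5 160 109.5;python3 - <<'E'
from h import *
im=snap('wrist','w11.png')
snap('scene','s11.png')
E
```

```text
t: 15.5
tool_pos: [0.4335, -0.0313, 0.1756]
eef_rot: [-0.067, 1.568, 0.277]
wrist_force: [0.6, 0.2, -0.8]
opening: 0.0361
t 15.50 pos [433.5 -31.3 175.6] jaw 109.7 tilt 0.18 q6 -0.42 open 36.1 F [ 0.6  0.2 -0.8]
turn first (units of 6deg) [0.04 0.03 0.  ]  shift now-frame (units 40mm) [ 0.39 -4.68 -1.64]  after-turn frame [ 0.39 -4.68 -1.62] world d [   1.5 -198.2  -15.6]
```

View pics/w11.png

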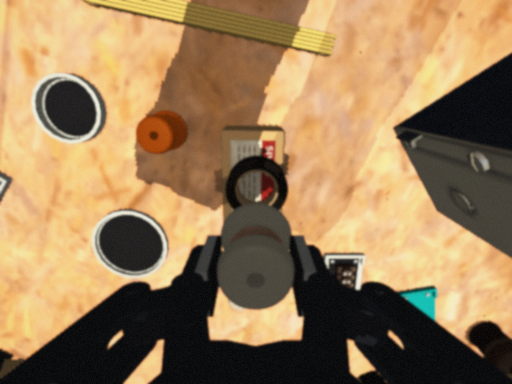

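View pics/s11.png

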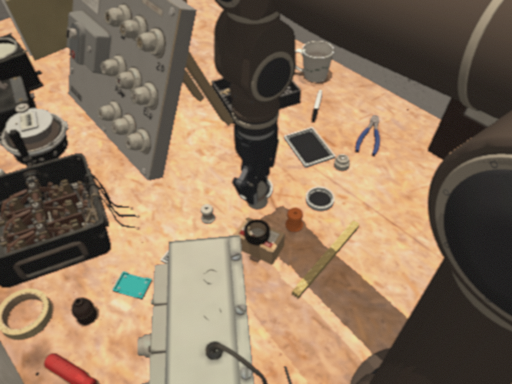

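```bash
python3 - <<'E'
from h import *
p=robot.camera_params('wrist'); T=np.array(p['T_tool_cam']);K=np.array(p['mtx'])
d=T[:3,:3]@np.linalg.solve(K,[256,277,1]); c=T[:3,3]
print((c+d*(-.0296-c[0])/d[0])*1000)
E
python3 -m crank '[{"x":0,"y":-0.5,"z":-0.17,"rx":0.04,"ry":0,"rz":0,"fingers":1},{"x":0,"y":-0.8,"z":-0.28,"rx":0,"ry":0,"rz":0,"fingers":1},{"x":0,"y":-0.8,"z":-0.28,"rx":0,"ry":0,"rz":0,"fingers":1},{"x":0,"y":-0.8,"z":-0.28,"rx":0,"ry":0,"rz":0,"fingers":1},{"x":0,"y":-0.8,"z":-0.28,"rx":0,"ry":0,"rz":0,"fingers":1},{"x":0,"y":-0.6,"z":-0.2,"rx":0,"ry":0,"rz":0,"fingers":1},{"x":0,"y":0,"z":0,"rx":0,"ry":0,"rz":0,"fingers":1},{"x":0,"y":0,"z":0,"rx":0,"ry":0,"rz":0,"fingers":1}]';python3 plan.py 435 -229.5 80 109.5;python3 - <<'E'
from h import *
im=snap('wrist','w12.png')
E
```

```text
[-29.6          1.26348371  -2.23177023]
t: 16.4
tool_pos: [0.4288, -0.2175, 0.1621]
eef_rot: [2.327, 1.554, 2.67]
wrist_force: [0.7, 0.5, -1.2]
opening: 0.0359
t 16.40 pos [ 428.8 -217.5  162.1] jaw 109.7 tilt 0.95 q6 -0.81 open 35.9 F [ 0.7  0.5 -1.2]
turn first (units of 6deg) [ 0.03 -0.11 -0.11]  shift now-frame (units 40mm) [ 2.05 -0.36  0.07]  after-turn frame [ 2.05 -0.33  0.05] world d [  6.2 -12.  -82.1]
```

View pics/w12.png

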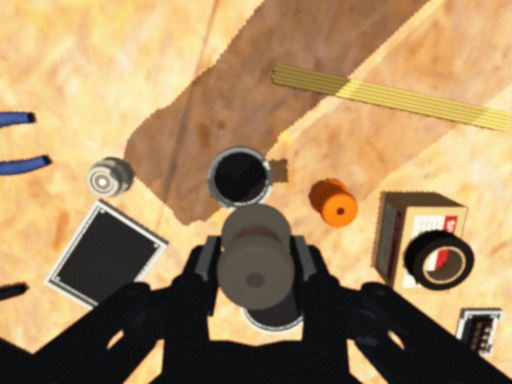

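```bash
python3 - <<'E'
from h import *
im=cv2.imread('pics/w12.png'); K,W=cam('wrist')
print('rim',ray(K,W,240,177,.014)*1000,'L',ray(K,W,208,177,.014)*1000,'R',ray(K,W,272,177,.014)*1000,'T',ray(K,W,240,147,.014)*1000)
cv2.imwrite('pics/w12z.png',cv2.resize(im[135:220,195:295],None,fx=6,fy=6,interpolation=cv2.INTER_CUBIC))
E
```

```text
rim [ 430.67011633 -229.90599099   14.        ] L [ 441.50363664 -260.41039476   14.        ] R [ 419.80507607 -199.31283517   14.        ] T [ 401.90509823 -239.74663956   14.        ]
```

View pics/w12z.png

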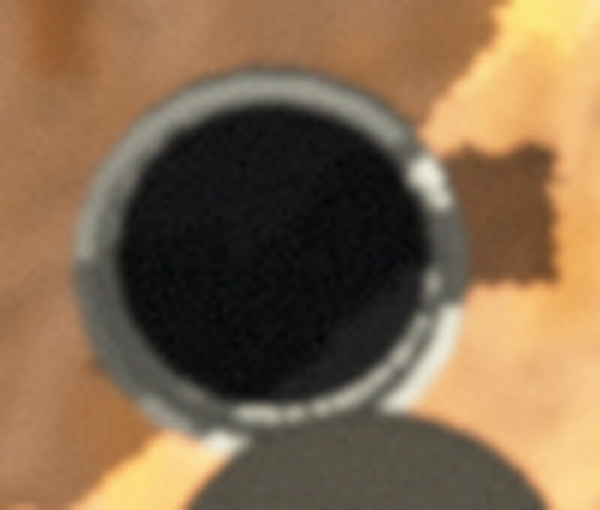

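```bash
python3 -m crank '[{"x":0.4,"y":-0.33,"z":0.07,"rx":0.03,"ry":-0.11,"rz":-0.11,"fingers":1},{"x":0.5,"y":0,"z":0,"rx":0,"ry":0,"rz":0,"fingers":1},{"x":0.5,"y":0,"z":0,"rx":0,"ry":0,"rz":0,"fingers":1},{"x":0.4,"y":0,"z":0,"rx":0,"ry":0,"rz":0,"fingers":1},{"x":0.2,"y":0,"z":0,"rx":0,"ry":0,"rz":0,"fingers":1},{"x":0,"y":0,"z":0,"rx":0,"ry":0,"rz":0,"fingers":1}]';python3 plan.py 435.5 -229.5 21 109.5;python3 - <<'E'
from h import *
im=snap('wrist','w13.png')
E
```

```text
t: 17.05
tool_pos: [0.4356, -0.2226, 0.0781]
eef_rot: [1.597, 1.569, 1.946]
wrist_force: [-0.3, -0.7, -0.3]
opening: 0.036
t 17.05 pos [ 435.6 -222.6   78.1] jaw 110.0 tilt 0.13 q6 -0.82 open 36.0 F [-0.3 -0.7 -0.3]
turn first (units of 6deg) [ 0.08 -0.   -0.02]  shift now-frame (units 40mm) [ 1.43 -0.17 -0.06]  after-turn frame [ 1.43 -0.16 -0.06] world d [ -0.1  -6.9 -57.1]
```

View pics/w13.png

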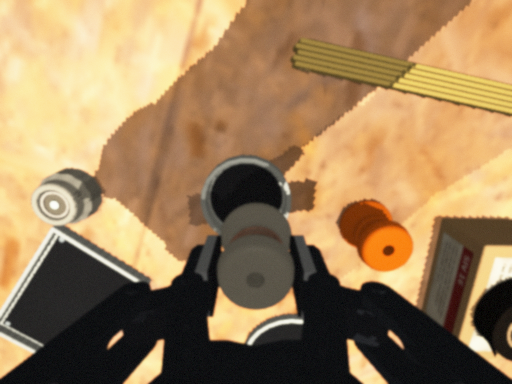

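```bash
python3 - <<'E'
from h import *
K,W=cam('wrist')
for v in (198,201): print('rim',ray(K,W,246.5,v,.014)*1000)
print(ray(K,W,202,200,.014)*1000,ray(K,W,291,200,.014)*1000,ray(K,W,246,156,.014)*1000)
E
python3 -m crank '[{"x":0.3,"y":-0.15,"z":-0.06,"rx":0.08,"ry":0,"rz":0,"fingers":1},{"x":0.3,"y":-0.05,"z":0,"rx":0,"ry":0,"rz":0,"fingers":1},{"x":0.1,"y":0,"z":0,"rx":0,"ry":0,"rz":0,"fingers":1},{"x":0,"y":0,"z":0,"rx":0,"ry":0,"rz":0,"fingers":1},{"x":0,"y":0,"z":0,"rx":0,"ry":0,"rz":0,"fingers":1}]';python3 plan.py 435.5 -229.5 21 109.5
```

```text
rim [ 431.21276203 -230.01744589   14.        ]
rim [ 433.43294231 -229.23072974   14.        ]
[ 443.95474365 -260.51063657   14.        ] [ 421.41700415 -198.44672164   14.        ] [ 401.70482003 -240.84906503   14.        ]
t: 17.6
tool_pos: [0.4377, -0.2321, 0.0503]
eef_rot: [-0.242, 1.568, 0.098]
wrist_force: [0.7, 0.4, -0.4]
opening: 0.0358
t 17.60 pos [ 437.7 -232.1   50.3] jaw 109.5 tilt 0.16 q6 -0.83 open 35.8 F [ 0.7  0.4 -0.4]
turn first (units of 6deg) [-0.    0.03  0.01]  shift now-frame (units 40mm) [ 0.73  0.08 -0.03]  after-turn frame [ 0.73  0.08 -0.03] world d [ -2.2   2.6 -29.3]
```

```bash
python3 -m crank '[{"x":0.2,"y":0.08,"z":-0.04,"rx":0,"ry":0,"rz":0,"fingers":1},{"x":0.2,"y":0,"z":0,"rx":0,"ry":0,"rz":0,"fingers":1},{"x":0.1,"y":0,"z":0,"rx":0,"ry":0,"rz":0,"fingers":1},{"x":0,"y":0,"z":0,"rx":0,"ry":0,"rz":0,"fingers":1},{"x":0,"y":0,"z":0,"rx":0,"ry":0,"rz":0,"fingers":1}]';python3 plan.py 435 -229 20 109.5;python3 - <<'E'
from h import *
im=snap('wrist','w14.png')
E
```

```text
t: 18.1
tool_pos: [0.4351, -0.2294, 0.0289]
eef_rot: [-0.31, 1.568, 0.03]
wrist_force: [1.2, -0.1, -1.0]
opening: 0.036
t 18.10 pos [ 435.1 -229.4   28.9] jaw 109.5 tilt 0.19 q6 -0.83 open 36.0 F [ 1.2 -0.1 -1. ]
turn first (units of 6deg) [-0.    0.03  0.01]  shift now-frame (units 40mm) [0.22 0.01 0.  ]  after-turn frame [0.22 0.01 0.  ] world d [-0.1  0.4 -8.9]
```

View pics/w14.png

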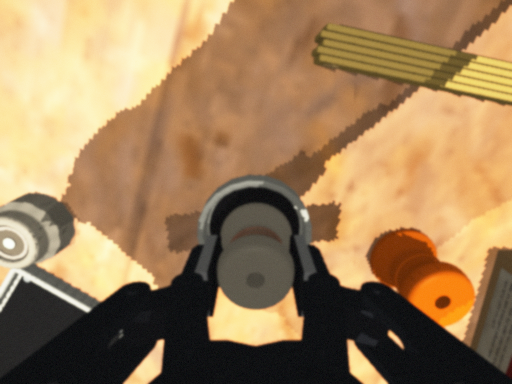

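```bash
python3 -m crank '[{"x":0.12,"y":0,"z":0,"rx":0,"ry":0,"rz":0,"fingers":1},{"x":0.08,"y":0,"z":0,"rx":0,"ry":0,"rz":0,"fingers":1},{"x":0.03,"y":0,"z":0,"rx":0,"ry":0,"rz":0,"fingers":1},{"x":0,"y":0,"z":0,"rx":0,"ry":0,"rz":0,"fingers":1},{"x":0,"y":0,"z":0,"rx":0,"ry":0,"rz":0,"fingers":1}]';python3 plan.py 435 -229 20 109.5
```

```text
t: 18.65
tool_pos: [0.4357, -0.2297, 0.02]
eef_rot: [-0.48, 1.566, -0.14]
wrist_force: [0.9, -0.1, -0.6]
opening: 0.0363
t 18.65 pos [ 435.7 -229.7   20. ] jaw 109.5 tilt 0.27 q6 -0.83 open 36.3 F [ 0.9 -0.1 -0.6]
turn first (units of 6deg) [-0.    0.04  0.02]  shift now-frame (units 40mm) [ 0.    0.02 -0.01]  after-turn frame [ 0.    0.02 -0.01] world d [-0.7  0.7 -0. ]
```

```bash
python3 -m crank '[{"x":0.04,"y":0.01,"z":-0.01,"rx":0,"ry":0,"rz":0,"fingers":1},{"x":0.02,"y":0,"z":0,"rx":0,"ry":0,"rz":0,"fingers":1},{"x":0,"y":0,"z":0,"rx":0,"ry":0,"rz":0,"fingers":1}]';python3 plan.py 435 -229 20 109.5;python3 -m crank '[{"x":0.03,"y":0,"z":0,"rx":0,"ry":0,"rz":0,"fingers":1},{"x":0.02,"y":0,"z":0,"rx":0,"ry":0,"rz":0,"fingers":1},{"x":0,"y":0,"z":0,"rx":0,"ry":0,"rz":0,"fingers":1}]';python3 plan.py 435 -229 20 109.5
```

```text
t: 18.95
tool_pos: [0.4358, -0.2299, 0.0203]
eef_rot: [-0.599, 1.564, -0.259]
wrist_force: [0.1, 1.0, -0.9]
opening: 0.0359
t 18.95 pos [ 435.8 -229.9   20.3] jaw 109.5 tilt 0.41 q6 -0.83 open 35.9 F [ 0.1  1.  -0.9]
turn first (units of 6deg) [-0.    0.06  0.04]  shift now-frame (units 40mm) [ 0.01  0.03 -0.01]  after-turn frame [ 0.01  0.03 -0.01] world d [-0.8  0.9 -0.3]
t: 19.25
tool_pos: [0.436, -0.23, 0.0201]
eef_rot: [-0.644, 1.562, -0.304]
wrist_force: [-0.3, -0.1, 0.1]
opening: 0.0358
t 19.25 pos [ 436.  -230.    20.1] jaw 109.5 tilt 0.49 q6 -0.83 open 35.8 F [-0.3 -0.1  0.1]
turn first (units of 6deg) [-0.01  0.07  0.05]  shift now-frame (units 40mm) [ 0.    0.03 -0.02]  after-turn frame [ 0.    0.03 -0.02] world d [-1.   1.  -0.1]
```

```bash
python3 -m crank '[{"x":0.07,"y":0.02,"z":-0.01,"rx":0,"ry":0.05,"rz":0.03,"fingers":1},{"x":0.02,"y":0,"z":0,"rx":0,"ry":0,"rz":0,"fingers":1}]';python3 plan.py 435 -229 20 109.5
```

```text
t: 19.45
tool_pos: [0.4365, -0.2303, 0.02]
eef_rot: [-0.971, 1.564, -0.632]
wrist_force: [-1.1, 0.8, 1.9]
opening: 0.0361
t 19.45 pos [ 436.5 -230.3   20. ] jaw 109.5 tilt 0.37 q6 -0.82 open 36.1 F [-1.1  0.8  1.9]
turn first (units of 6deg) [-0.01  0.03  0.05]  shift now-frame (units 40mm) [ 0.    0.04 -0.02]  after-turn frame [ 0.    0.04 -0.02] world d [-1.5  1.3 -0. ]
```

```bash
python3 -m crank '[{"x":0,"y":0,"z":0,"rx":0,"ry":0,"rz":0,"fingers":0.52},{"x":0,"y":0,"z":0,"rx":0,"ry":0,"rz":0,"fingers":0.45},{"x":0,"y":0,"z":0,"rx":0,"ry":0,"rz":0,"fingers":0.35},{"x":0,"y":0,"z":0,"rx":0,"ry":0,"rz":0,"fingers":0.3},{"x":0,"y":0,"z":0,"rx":0,"ry":0,"rz":0,"fingers":0.3}]';python3 plan.py
python3 -m crank '[{"x":-0.3,"y":0,"z":0,"rx":0,"ry":0,"rz":0,"fingers":0.3},{"x":-0.6,"y":0,"z":0,"rx":0,"ry":0,"rz":0,"fingers":0.3},{"x":-0.9,"y":0,"z":0,"rx":0,"ry":0,"rz":0,"fingers":0.2},{"x":-0.9,"y":0,"z":0,"rx":0,"ry":0,"rz":0,"fingers":0.1},{"x":-0.9,"y":0,"z":0,"rx":0,"ry":0,"rz":0,"fingers":0},{"x":-0.4,"y":0,"z":0,"rx":0,"ry":0,"rz":0,"fingers":0},{"x":0,"y":0,"z":0,"rx":0,"ry":0,"rz":0,"fingers":0}]'
python3 - <<'E'
from h import *
im=snap('wrist','w15.png')
E
python3 plan.py 431 -29.5 180 109.5
```

```text
t: 19.95
tool_pos: [0.4367, -0.2304, 0.019]
eef_rot: [-1.004, 1.565, -0.664]
wrist_force: [0.1, -0.5, 0.5]
opening: 0.0598
t 19.95 pos [ 436.7 -230.4   19. ] jaw 109.5 tilt 0.35 q6 -0.82 open 59.8 F [ 0.1 -0.5  0.5]
t: 20.65
tool_pos: [0.4347, -0.2291, 0.1885]
eef_rot: [-1.053, 1.566, -0.714]
wrist_force: [0.2, -0.0, -0.3]
opening: 0.0853
t 20.70 pos [ 434.4 -229.   187.5] jaw 109.5 tilt 0.22 q6 -0.82 open 85.3 F [-0.   0.7  0.8]
turn first (units of 6deg) [-0.01  0.02  0.03]  shift now-frame (units 40mm) [0.17 4.73 1.58]  after-turn frame [0.19 4.73 1.58] world d [ -3.4 199.5  -7.5]
```

View pics/w15.png

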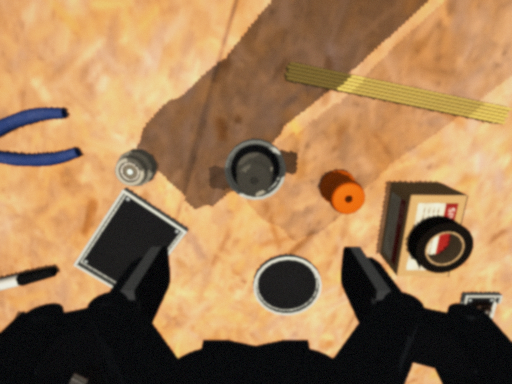

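```bash
python3 - <<'E'
from h import *
im=cv2.imread('pics/w15.png'); K,W=cam('wrist')
print('dish rim',ray(K,W,287,284,.008)*1000,'L/R',ray(K,W,253,284,.008)*1000,ray(K,W,321,284,.008)*1000,'top',ray(K,W,287,255,.008)*1000)
print('ct corners',[ (ray(K,W,u,v,.01)*1000).round(1) for u,v in [(126,190),(187,231),(76,264)]])
print('tape top',ray(K,W,440,244,.067)*1000)
cv2.imwrite('pics/w15z.png',cv2.resize(im[125:215,205:305],None,fx=6,fy=6,interpolation=cv2.INTER_CUBIC))
E
```

```text
dish rim [ 560.37428   -140.9672772    8.       ] L/R [ 574.83465895 -181.59424879    8.        ] [ 545.92249921 -100.36446247    8.        ] top [ 521.73639172 -156.09987253    8.        ]
ct corners [array([ 504.5, -359. ,   10. ]), array([ 530.6, -280.1,   10. ]), array([ 619.5, -397.2,   10. ])]
tape top [430.17306497 -36.19897944  67.        ]
```

View pics/w15z.png

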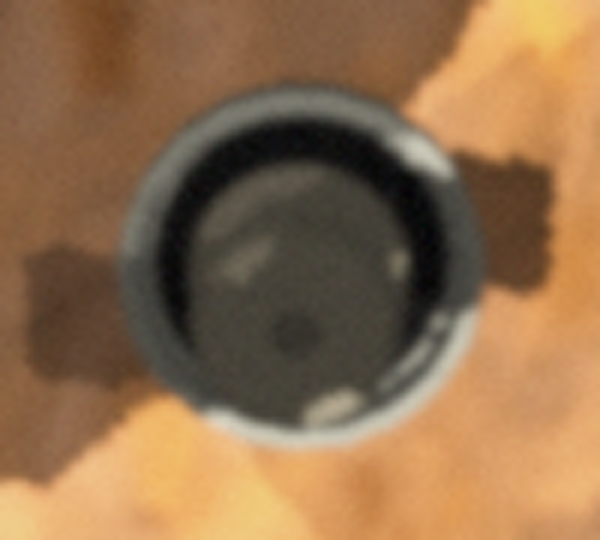

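```bash
python3 -m crank '[{"x":0,"y":0.5,"z":0.17,"rx":0,"ry":0,"rz":0,"fingers":0},{"x":0,"y":0.85,"z":0.28,"rx":0,"ry":0,"rz":0,"fingers":0},{"x":0,"y":0.85,"z":0.28,"rx":0,"ry":0,"rz":0,"fingers":0},{"x":0,"y":0.85,"z":0.28,"rx":0,"ry":0,"rz":0,"fingers":0},{"x":0,"y":0.85,"z":0.28,"rx":0,"ry":0,"rz":0,"fingers":0},{"x":0,"y":0.6,"z":0.2,"rx":0,"ry":0,"rz":0,"fingers":0},{"x":0,"y":0,"z":0,"rx":0,"ry":0,"rz":0,"fingers":0},{"x":0,"y":0,"z":0,"rx":0,"ry":0,"rz":0,"fingers":0}]';python3 plan.py 431 -29.5 100 109.5;python3 - <<'E'
from h import *
im=snap('wrist','w16.png')[:,:,::-1]
cv2.imwrite('pics/w16z.png',cv2.resize(im[120:240,200:320],None,fx=5,fy=5,interpolation=cv2.INTER_CUBIC))
E
```

```text
t: 21.5
tool_pos: [0.4257, -0.0328, 0.1769]
eef_rot: [2.834, 1.56, -3.112]
wrist_force: [0.4, -1.0, 0.3]
opening: 0.0853
t 21.50 pos [425.7 -32.8 176.9] jaw 109.3 tilt 0.63 q6 -0.41 open 85.3 F [ 0.4 -1.   0.3]
turn first (units of 6deg) [-0.03 -0.1  -0.03]  shift now-frame (units 40mm) [1.92 0.03 0.17]  after-turn frame [1.92 0.03 0.15] world d [  5.3   3.3 -76.9]
```

View pics/w16z.png

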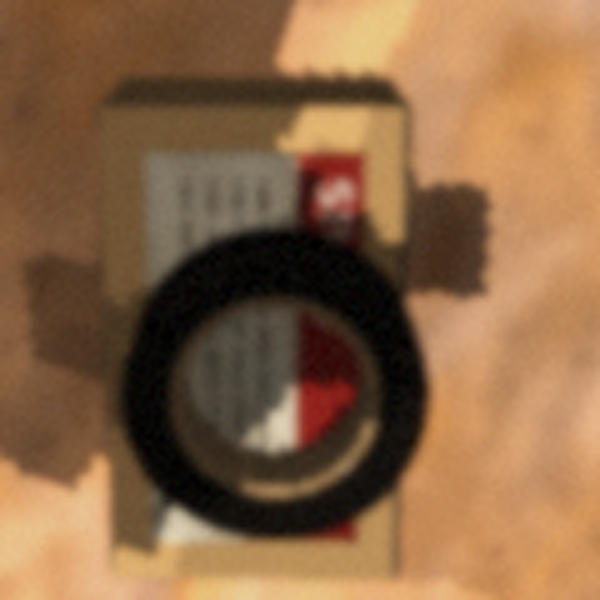

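```bash
python3 - <<'E'
from h import *
K,W=cam('wrist')
print(ray(K,W,254.8,197.4,.067)*1000, ray(K,W,200+122/5,197,.065)*1000,ray(K,W,200+428/5,197,.065)*1000)
Z=lambda x,y:(200+x/5-.4,120+y/5-.4)
P=np.array([ray(K,W,*Z(*p),.048)*1000 for p in [(105,105),(408,103),(110,575),(402,575)]]);print(P.round(1),P.mean(0))
E
```

```text
[431.7332497  -29.67268714  67.        ] [441.06251002 -55.60436121  65.        ] [422.78925132  -3.17382481  65.        ]
[[396.4 -75.1  48. ]
 [377.7 -22.9  48. ]
 [485.8 -46.1  48. ]
 [466.5   9.5  48. ]] [431.59056436 -33.65221637  48.        ]
```

```bash
python3 -m crank '[{"x":0.4,"y":0.03,"z":0.15,"rx":0,"ry":-0.1,"rz":-0.03,"fingers":0},{"x":0.6,"y":0,"z":0,"rx":0,"ry":0,"rz":0,"fingers":0},{"x":0.6,"y":0,"z":0,"rx":0,"ry":0,"rz":0,"fingers":0},{"x":0.3,"y":0,"z":0,"rx":0,"ry":0,"rz":0,"fingers":0},{"x":0,"y":0,"z":0,"rx":0,"ry":0,"rz":0,"fingers":0}]';python3 plan.py 431.7 -29.5 53 109.5
```

```text
t: 22.05
tool_pos: [0.4308, -0.0342, 0.0971]
eef_rot: [-2.867, 1.57, -2.538]
wrist_force: [0.1, 0.3, 0.2]
opening: 0.0854
t 22.05 pos [430.8 -34.2  97.1] jaw 108.9 tilt 0.06 q6 -0.41 open 85.4 F [0.1 0.3 0.2]
turn first (units of 6deg) [-0.11 -0.01  0.  ]  shift now-frame (units 40mm) [1.1  0.11 0.06]  after-turn frame [1.1  0.1  0.06] world d [  0.9   4.7 -44.1]
```

```bash
python3 -m crank '[{"x":0.3,"y":0.11,"z":0.06,"rx":-0.1,"ry":0,"rz":0,"fingers":0},{"x":0.3,"y":0,"z":0,"rx":0,"ry":0,"rz":0,"fingers":0},{"x":0.2,"y":0,"z":0,"rx":0,"ry":0,"rz":0,"fingers":0},{"x":0.1,"y":0,"z":0,"rx":0,"ry":0,"rz":0,"fingers":0},{"x":0,"y":0,"z":0,"rx":0,"ry":0,"rz":0,"fingers":0}]';python3 plan.py 431.7 -29.5 53 109.5
```

```text
t: 22.55
tool_pos: [0.4331, -0.0299, 0.0599]
eef_rot: [-0.885, 1.569, -0.546]
wrist_force: [-0.0, 0.1, -0.2]
opening: 0.0855
t 22.55 pos [433.1 -29.9  59.9] jaw 109.4 tilt 0.09 q6 -0.41 open 85.5 F [-0.   0.1 -0.2]
turn first (units of 6deg) [-0.01  0.01  0.01]  shift now-frame (units 40mm) [ 0.17  0.02 -0.03]  after-turn frame [ 0.17  0.02 -0.03] world d [-1.4  0.4 -6.9]
```

```bash
python3 -m crank '[{"x":0.15,"y":0.02,"z":-0.03,"rx":0,"ry":0,"rz":0,"fingers":0},{"x":0.05,"y":0,"z":0,"rx":0,"ry":0,"rz":0,"fingers":0},{"x":0,"y":0,"z":0,"rx":0,"ry":0,"rz":0,"fingers":0},{"x":0,"y":0,"z":0,"rx":0,"ry":0,"rz":0,"fingers":0}]';python3 plan.py 431.7 -29.5 53 109.5;python3 - <<'E'
from h import *
im=snap('wrist','w17.png')
E
```

```text
t: 22.95
tool_pos: [0.4322, -0.0294, 0.0521]
eef_rot: [-0.652, 1.568, -0.313]
wrist_force: [1.0, 0.3, -0.7]
opening: 0.0858
t 22.95 pos [432.2 -29.4  52.1] jaw 109.4 tilt 0.18 q6 -0.41 open 85.8 F [ 1.   0.3 -0.7]
turn first (units of 6deg) [-0.01  0.02  0.02]  shift now-frame (units 40mm) [-0.02  0.   -0.01]  after-turn frame [-0.02  0.   -0.01] world d [-0.5 -0.1  0.9]
```

View pics/w17.png

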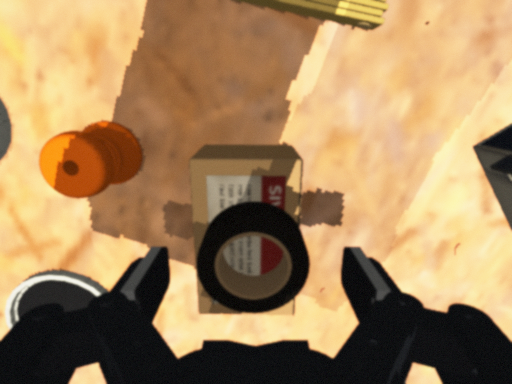

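```bash
python3 -m crank '[{"x":-0.01,"y":-0.02,"z":0,"rx":0,"ry":0,"rz":0,"fingers":0.15},{"x":0,"y":0,"z":0,"rx":0,"ry":0,"rz":0,"fingers":0.25},{"x":0,"y":0,"z":0,"rx":0,"ry":0,"rz":0,"fingers":0.35},{"x":0,"y":0,"z":0,"rx":0,"ry":0,"rz":0,"fingers":0.6},{"x":0,"y":0,"z":0,"rx":0,"ry":0,"rz":0,"fingers":1},{"x":0,"y":0,"z":0,"rx":0,"ry":0,"rz":0,"fingers":1},{"x":0,"y":0,"z":0,"rx":0,"ry":0,"rz":0,"fingers":1}]' 35;python3 plan.py;python3 - <<'E'
from h import *
im=snap('wrist','w18.png')
E
```

```text
t: 23.7
tool_pos: [0.433, -0.0303, 0.0535]
eef_rot: [-0.59, 1.566, -0.251]
wrist_force: [0.1, -0.4, 1.3]
opening: 0.0536
t 23.70 pos [433.  -30.3  53.5] jaw 109.4 tilt 0.26 q6 -0.41 open 53.6 F [ 0.1 -0.4  1.3]
```

View pics/w18.png

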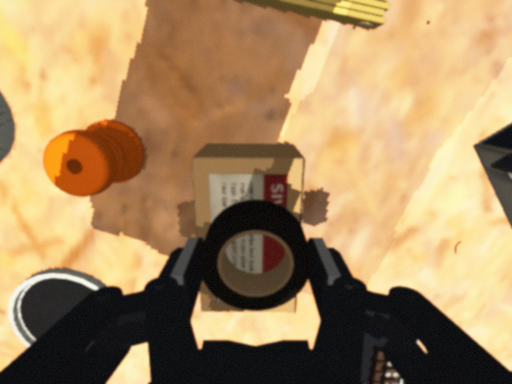

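```bash
python3 -m crank '[{"x":-0.1,"y":0,"z":0,"rx":0,"ry":0,"rz":0,"fingers":1},{"x":-0.2,"y":0,"z":0,"rx":0,"ry":0,"rz":0,"fingers":1},{"x":-0.5,"y":0,"z":0,"rx":0,"ry":0,"rz":0,"fingers":1},{"x":-0.7,"y":0,"z":0,"rx":0,"ry":0,"rz":0,"fingers":1},{"x":-0.6,"y":0,"z":0,"rx":0,"ry":0,"rz":0,"fingers":1},{"x":0,"y":0,"z":0,"rx":0,"ry":0,"rz":0,"fingers":1}]';python3 plan.py 564 -140.5 140 109.5;python3 - <<'E'
from h import *
im=snap('wrist','w19.png')
E
```

```text
t: 24.35
tool_pos: [0.4318, -0.0302, 0.1417]
eef_rot: [-0.724, 1.568, -0.385]
wrist_force: [0.7, -0.1, -0.5]
opening: 0.0538
t 24.35 pos [431.8 -30.2 141.7] jaw 109.4 tilt 0.15 q6 -0.41 open 53.8 F [ 0.7 -0.1 -0.5]
turn first (units of 6deg) [-0.01  0.02  0.02]  shift now-frame (units 40mm) [ 0.05 -3.7   2.2 ]  after-turn frame [ 0.04 -3.7   2.2 ] world d [ 132.2 -110.3   -1.7]
```

View pics/w19.png

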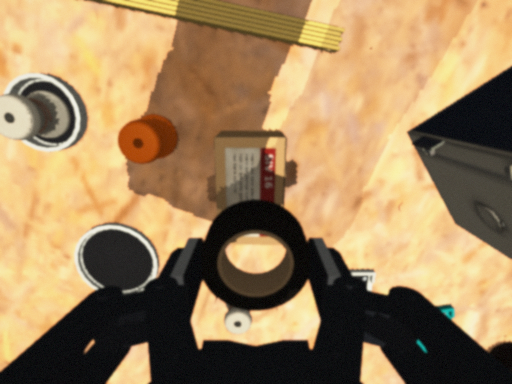

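```bash
python3 -m crank '[{"x":0,"y":-0.4,"z":0.24,"rx":0,"ry":0,"rz":0,"fingers":1},{"x":0,"y":-0.7,"z":0.42,"rx":0,"ry":0,"rz":0,"fingers":1},{"x":0,"y":-0.7,"z":0.42,"rx":0,"ry":0,"rz":0,"fingers":1},{"x":0,"y":-0.7,"z":0.42,"rx":0,"ry":0,"rz":0,"fingers":1},{"x":0,"y":-0.6,"z":0.38,"rx":0,"ry":0,"rz":0,"fingers":1},{"x":0,"y":-0.3,"z":0.2,"rx":0,"ry":0,"rz":0,"fingers":1},{"x":0,"y":0,"z":0,"rx":0,"ry":0,"rz":0,"fingers":1},{"x":0,"y":0,"z":0,"rx":0,"ry":0,"rz":0,"fingers":1}]';python3 plan.py 564 -140.5 60 109.5;python3 - <<'E'
from h import *
im=snap('wrist','w20.png')
E
```

```text
t: 25.2
tool_pos: [0.555, -0.1333, 0.1311]
eef_rot: [2.595, 1.561, 2.935]
wrist_force: [-0.1, 0.1, -0.6]
opening: 0.0541
t 25.20 pos [ 555.  -133.3  131.1] jaw 109.5 tilt 0.59 q6 -0.58 open 54.1 F [-0.1  0.1 -0.6]
turn first (units of 6deg) [ 0.   -0.08 -0.05]  shift now-frame (units 40mm) [ 1.78 -0.25  0.17]  after-turn frame [ 1.78 -0.24  0.15] world d [  9.   -7.2 -71.1]
```

View pics/w20.png

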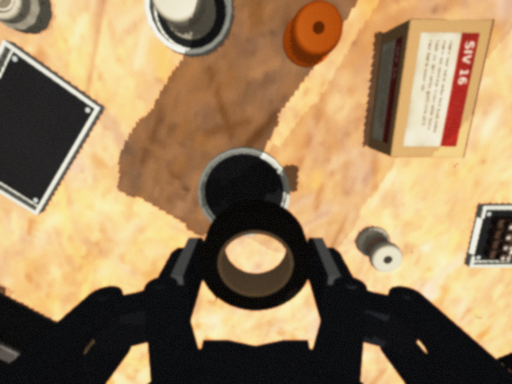

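```bash
python3 - <<'E'
from h import *
K,W=cam('wrist')
a,b,t=[ray(K,W,*p,.008)*1000 for p in [(199,190),(290,190),(244,148)]]
print(a,b,(a+b)/2,np.linalg.norm(a-b), t+44*np.array([.943,.333,0]))
E
python3 -m crank '[{"x":0.4,"y":-0.24,"z":0.16,"rx":0,"ry":-0.08,"rz":-0.05,"fingers":1},{"x":0.5,"y":0,"z":0,"rx":0,"ry":0,"rz":0,"fingers":1},{"x":0.4,"y":0,"z":0,"rx":0,"ry":0,"rz":0,"fingers":1},{"x":0.3,"y":0,"z":0,"rx":0,"ry":0,"rz":0,"fingers":1},{"x":0,"y":0,"z":0,"rx":0,"ry":0,"rz":0,"fingers":1}]';python3 plan.py 564 -140.5 8 109.5;python3 - <<'E'
from h import *
im=snap('wrist','w21.png')
E
```

```text
[ 575.55879875 -179.85598804    8.        ] [547.06226812 -99.22588713   8.        ] [ 561.31053343 -139.54093759    8.        ] 85.51763227277723 [ 565.59400397 -138.20385794    8.        ]
t: 25.75
tool_pos: [0.5606, -0.1369, 0.0654]
eef_rot: [2.087, 1.57, 2.431]
wrist_force: [-0.3, 0.6, 0.2]
opening: 0.0541
t 25.75 pos [ 560.6 -136.9   65.4] jaw 109.7 tilt 0.03 q6 -0.58 open 54.1 F [-0.3  0.6  0.2]
turn first (units of 6deg) [ 0.04 -0.   -0.  ]  shift now-frame (units 40mm) [ 1.44 -0.11  0.05]  after-turn frame [ 1.44 -0.11  0.05] world d [  3.4  -3.6 -57.4]
```

View pics/w21.png

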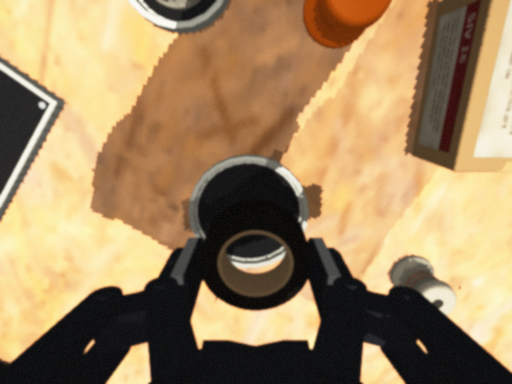

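```bash
python3 - <<'E'
from h import *
K,W=cam('wrist')
a,b,t,n=[ray(K,W,*p,.008)*1000 for p in [(190,212),(306,212),(248,155.5),(258,271)]]
print((a+b)/2,np.linalg.norm(a-b), t+44*np.array([.943,.333,0]),n)
E
python3 -m crank '[{"x":0.3,"y":-0.11,"z":0.06,"rx":0.04,"ry":0,"rz":0,"fingers":1},{"x":0.4,"y":0,"z":0,"rx":0,"ry":0,"rz":0,"fingers":1},{"x":0.2,"y":0,"z":0,"rx":0,"ry":0,"rz":0,"fingers":1},{"x":0.1,"y":0,"z":0,"rx":0,"ry":0,"rz":0,"fingers":1},{"x":0,"y":0,"z":0,"rx":0,"ry":0,"rz":0,"fingers":1}]';python3 plan.py 565 -139.5 8 109.5;python3 - <<'E'
from h import *
im=snap('wrist','w22.png')
E
```

```text
[ 564.15869538 -140.32656861    8.        ] 84.56841502288889 [ 566.38258607 -139.4687697     8.        ] [ 608.13549665 -116.63727506    8.        ]
t: 26.3
tool_pos: [0.5674, -0.141, 0.0272]
eef_rot: [-0.554, 1.565, -0.214]
wrist_force: [0.1, -0.1, -0.9]
opening: 0.054
t 26.30 pos [ 567.4 -141.    27.2] jaw 109.5 tilt 0.36 q6 -0.58 open 54.0 F [ 0.1 -0.1 -0.9]
turn first (units of 6deg) [-0.01  0.05  0.03]  shift now-frame (units 40mm) [ 0.48  0.06 -0.05]  after-turn frame [ 0.48  0.05 -0.04] world d [ -2.4   1.5 -19.2]
```

View pics/w22.png

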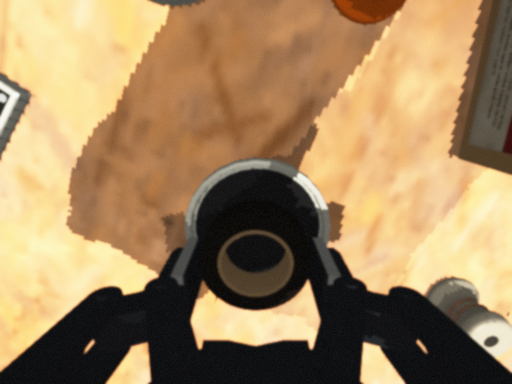

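```bash
python3 -m crank '[{"x":0.2,"y":0.03,"z":-0.01,"rx":0,"ry":0.05,"rz":0.03,"fingers":1},{"x":0.15,"y":0,"z":-0.02,"rx":0,"ry":0,"rz":0,"fingers":1},{"x":0.05,"y":0,"z":0,"rx":0,"ry":0,"rz":0,"fingers":1},{"x":0,"y":0,"z":0,"rx":0,"ry":0,"rz":0,"fingers":1},{"x":0,"y":0,"z":0,"rx":0,"ry":0,"rz":0,"fingers":1}]';python3 plan.py 567 -139.5 8.5 109.5
```

```text
t: 26.85
tool_pos: [0.5669, -0.1405, 0.0114]
eef_rot: [-0.646, 1.569, -0.306]
wrist_force: [-0.3, 1.0, -0.4]
opening: 0.054
t 26.85 pos [ 566.9 -140.5   11.4] jaw 109.5 tilt 0.12 q6 -0.58 open 54.0 F [-0.3  1.  -0.4]
turn first (units of 6deg) [-0.01  0.02  0.01]  shift now-frame (units 40mm) [0.07 0.02 0.01]  after-turn frame [0.07 0.02 0.01] world d [ 0.1  1.  -2.9]
```

```bash
python3 -m crank '[{"x":0.07,"y":0.02,"z":0,"rx":0,"ry":0,"rz":0,"fingers":1},{"x":0.03,"y":0,"z":0,"rx":0,"ry":0,"rz":0,"fingers":1},{"x":0,"y":0,"z":0,"rx":0,"ry":0,"rz":0,"fingers":1}]';python3 plan.py 567 -139.5 8.5 109.5;python3 -m crank '[{"x":0.04,"y":0.0,"z":0,"rx":0,"ry":0,"rz":0,"fingers":1},{"x":0.02,"y":0,"z":0,"rx":0,"ry":0,"rz":0,"fingers":1},{"x":0,"y":0,"z":0,"rx":0,"ry":0,"rz":0,"fingers":1}]';python3 plan.py 567 -139.5 8.5 109.5
```

```text
t: 27.15
tool_pos: [0.567, -0.1397, 0.0087]
eef_rot: [-0.589, 1.567, -0.249]
wrist_force: [-0.3, -0.5, -0.7]
opening: 0.0543
t 27.15 pos [ 567.  -139.7    8.7] jaw 109.5 tilt 0.21 q6 -0.58 open 54.3 F [-0.3 -0.5 -0.7]
turn first (units of 6deg) [-0.01  0.03  0.02]  shift now-frame (units 40mm) [0.01 0.01 0.  ]  after-turn frame [0.01 0.01 0.  ] world d [-0.   0.2 -0.2]
t: 27.45
tool_pos: [0.5673, -0.1398, 0.0087]
eef_rot: [-0.608, 1.565, -0.268]
wrist_force: [0.4, 0.4, -0.2]
opening: 0.0543
t 27.45 pos [ 567.3 -139.8    8.7] jaw 109.5 tilt 0.33 q6 -0.58 open 54.3 F [ 0.4  0.4 -0.2]
turn first (units of 6deg) [-0.01  0.04  0.03]  shift now-frame (units 40mm) [ 0.01  0.01 -0.  ]  after-turn frame [ 0.01  0.01 -0.  ] world d [-0.3  0.3 -0.2]
```

Down on the floor (TCP 8.7, no further travel). Releasing.

```bash
python3 -m crank '[{"x":0,"y":0,"z":0,"rx":0,"ry":0,"rz":0,"fingers":0.3},{"x":0,"y":0,"z":0,"rx":0,"ry":0,"rz":0,"fingers":0.22},{"x":0,"y":0,"z":0,"rx":0,"ry":0,"rz":0,"fingers":0.12},{"x":0,"y":0,"z":0,"rx":0,"ry":0,"rz":0,"fingers":0.05},{"x":0,"y":0,"z":0,"rx":0,"ry":0,"rz":0,"fingers":0}]';python3 plan.py
python3 -m crank '[{"x":-0.3,"y":0,"z":0,"rx":0,"ry":0,"rz":0,"fingers":0},{"x":-0.6,"y":0,"z":0,"rx":0,"ry":0,"rz":0,"fingers":0},{"x":-0.9,"y":0,"z":0,"rx":0,"ry":0,"rz":0,"fingers":0},{"x":-0.9,"y":0,"z":0,"rx":0,"ry":0,"rz":0,"fingers":0},{"x":-0.9,"y":0,"z":0,"rx":0,"ry":0,"rz":0,"fingers":0},{"x":-0.3,"y":0,"z":0,"rx":0,"ry":0,"rz":0,"fingers":0},{"x":0,"y":0,"z":0,"rx":0,"ry":0,"rz":0,"fingers":0}]'
python3 - <<'E'
from h import *
im=snap('wrist','w23.png')
E
python3 plan.py 431.3 -34 150 109.5
```

```text
t: 27.95
tool_pos: [0.5675, -0.1398, 0.0081]
eef_rot: [-0.608, 1.565, -0.268]
wrist_force: [-0.6, 0.7, -0.7]
opening: 0.0853
t 27.95 pos [ 567.5 -139.8    8.1] jaw 109.5 tilt 0.33 q6 -0.58 open 85.3 F [-0.6  0.7 -0.7]
t: 28.65
tool_pos: [0.5656, -0.1393, 0.1731]
eef_rot: [-0.604, 1.566, -0.264]
wrist_force: [-0.2, -0.1, 0.1]
opening: 0.0853
t 28.70 pos [ 565.4 -139.3  172.3] jaw 109.5 tilt 0.25 q6 -0.58 open 85.0 F [-0.2  0.2 -0.4]
turn first (units of 6deg) [-0.01  0.03  0.02]  shift now-frame (units 40mm) [ 0.54  3.6  -2.29]  after-turn frame [ 0.56  3.6  -2.28] world d [-134.1  105.3  -22.3]
```

View pics/w23.png

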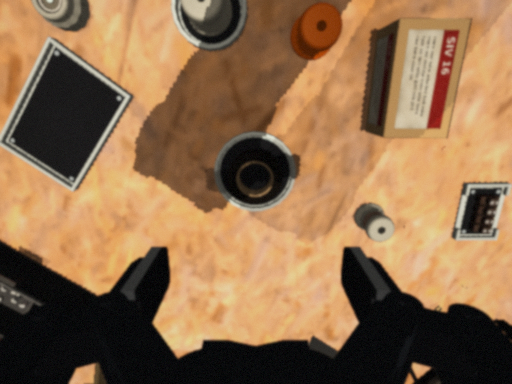

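```bash
python3 - <<'E'
from h import *
im=cv2.imread('pics/w23.png');K,W=cam('wrist')
cv2.imwrite('pics/w23z.png',cv2.resize(cv2.convertScaleAbs(im[120:220,205:305],alpha=2.5),None,fx=6,fy=6,interpolation=cv2.INTER_CUBIC))
print(ray(K,W,255.5,179,.022)*1000,ray(K,W,255.5,171,.008)*1000)
print('ct',[(ray(K,W,u,v,.01)*1000).round(1) for u,v in [(53,38),(132,98),(74,189),(0,143)]])
E
python3 -m crank '[{"x":0,"y":0.4,"z":-0.25,"rx":0,"ry":0,"rz":0,"fingers":0},{"x":0,"y":0.7,"z":-0.44,"rx":0,"ry":0,"rz":0,"fingers":0},{"x":0,"y":0.7,"z":-0.44,"rx":0,"ry":0,"rz":0,"fingers":0},{"x":0,"y":0.7,"z":-0.44,"rx":0,"ry":0,"rz":0,"fingers":0},{"x":0,"y":0.6,"z":-0.4,"rx":0,"ry":0,"rz":0,"fingers":0},{"x":0,"y":0.3,"z":-0.2,"rx":0,"ry":0,"rz":0,"fingers":0},{"x":0,"y":0,"z":0,"rx":0,"ry":0,"rz":0,"fingers":0}]'
python3 plan.py 431.3 -34 80 109.5
python3 - <<'E'
from h import *
im=snap('wrist','w24.png')
E
```

```text
[ 567.34659799 -137.37968727   22.        ] [ 562.67649015 -139.03617517    8.        ]
ct [array([ 505.6, -358.4,   10. ]), array([ 533.3, -278. ,   10. ]), array([ 646.5, -317.1,   10. ]), array([ 622.1, -396.5,   10. ])]
t: 29.4
tool_pos: [0.4285, -0.0366, 0.1589]
eef_rot: [2.703, 1.557, 3.042]
wrist_force: [-0.4, -0.3, -0.0]
opening: 0.0855
t 29.40 pos [428.5 -36.6 158.9] jaw 109.4 tilt 0.80 q6 -0.42 open 85.5 F [-0.4 -0.3 -0. ]
turn first (units of 6deg) [-0.02 -0.12 -0.06]  shift now-frame (units 40mm) [1.97 0.03 0.11]  after-turn frame [1.97 0.04 0.09] world d [  2.8   2.6 -78.9]
```

View pics/w23z.png

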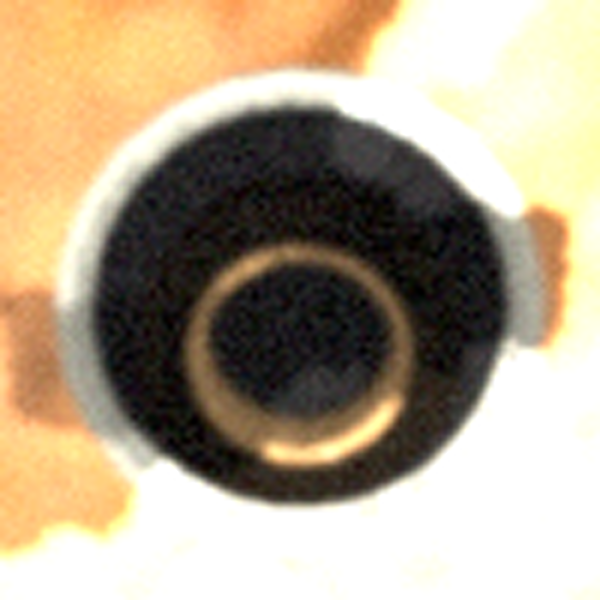

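View pics/w24.png

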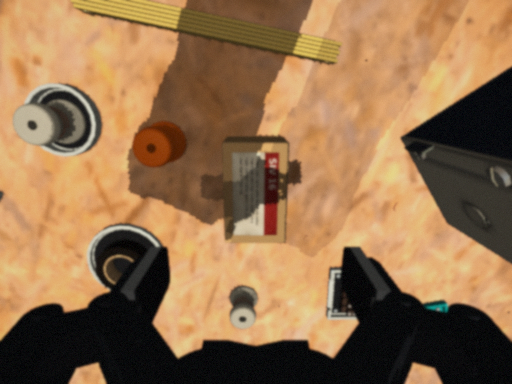

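```bash
python3 - <<'E'
from h import *
im=cv2.imread('pics/w24.png');K,W=cam('wrist')
P=np.array([ray(K,W,*p,.048)*1000 for p in [(224,143),(288,143),(286,242),(226,242)]]);print(P.round(1),P.mean(0))
d=P[3]-P[0];e=P[2]-P[1];print(np.degrees(np.arctan2(d[1],d[0])),np.degrees(np.arctan2(e[1],e[0])))
E
```

```text
[[398.  -74.5  48. ]
 [379.8 -22.8  48. ]
 [467.6   9.3  48. ]
 [486.3 -44.4  48. ]] [432.93454663 -33.10950956  48.        ]
18.81391866442663 20.107304270638682
```

```bash
python3 -m crank '[{"x":0.4,"y":0.03,"z":0.09,"rx":0,"ry":-0.12,"rz":-0.06,"fingers":0},{"x":0.6,"y":0,"z":0,"rx":0,"ry":0,"rz":0,"fingers":0},{"x":0.5,"y":0,"z":0,"rx":0,"ry":0,"rz":0,"fingers":0},{"x":0.3,"y":0,"z":0,"rx":0,"ry":0,"rz":0,"fingers":0},{"x":0,"y":0,"z":0,"rx":0,"ry":0,"rz":0,"fingers":0}]';python3 plan.py 432 -33.7 11 109.5
```

```text
t: 29.95
tool_pos: [0.4376, -0.0376, 0.0827]
eef_rot: [-1.008, 1.567, -0.672]
wrist_force: [1.1, 0.2, -0.3]
opening: 0.0854
t 29.95 pos [437.6 -37.6  82.7] jaw 109.2 tilt 0.20 q6 -0.42 open 85.4 F [ 1.1  0.2 -0.3]
turn first (units of 6deg) [-0.05  0.02  0.03]  shift now-frame (units 40mm) [ 1.79  0.14 -0.1 ]  after-turn frame [ 1.79  0.14 -0.1 ] world d [ -5.6   3.9 -71.7]
```

```bash
python3 -m crank '[{"x":0,"y":0.14,"z":-0.11,"rx":-0.05,"ry":0,"rz":0.03,"fingers":0},{"x":0,"y":0,"z":0,"rx":0,"ry":0,"rz":0,"fingers":0},{"x":0.4,"y":0,"z":0,"rx":0,"ry":0,"rz":0,"fingers":0},{"x":0.4,"y":0,"z":0,"rx":0,"ry":0,"rz":0,"fingers":0},{"x":0,"y":0,"z":0,"rx":0,"ry":0,"rz":0,"fingers":0}]';python3 plan.py 432 -33.7 11 109.5
```

```text
t: 30.45
tool_pos: [0.4351, -0.0346, 0.0527]
eef_rot: [-0.29, 1.564, 0.05]
wrist_force: [-0.2, -0.4, -1.0]
opening: 0.0855
t 30.45 pos [435.1 -34.6  52.7] jaw 109.5 tilt 0.37 q6 -0.42 open 85.5 F [-0.2 -0.4 -1. ]
turn first (units of 6deg) [-0.    0.06  0.02]  shift now-frame (units 40mm) [ 1.04  0.05 -0.07]  after-turn frame [ 1.04  0.05 -0.06] world d [ -3.1   0.9 -41.7]
```

```bash
python3 -m crank '[{"x":0.3,"y":0.05,"z":-0.07,"rx":0,"ry":0.06,"rz":0.02,"fingers":0},{"x":0.4,"y":0,"z":0,"rx":0,"ry":0,"rz":0,"fingers":0},{"x":0.3,"y":0,"z":0,"rx":0,"ry":0,"rz":0,"fingers":0},{"x":0,"y":0,"z":0,"rx":0,"ry":0,"rz":0,"fingers":0}]';python3 plan.py 432 -33.7 11 109.5;python3 -m crank '[{"x":0,"y":0,"z":0,"rx":0,"ry":0,"rz":0,"fingers":0},{"x":0,"y":0,"z":0,"rx":0,"ry":0,"rz":0,"fingers":0}]';python3 plan.py 432 -33.7 11 109.5;python3 - <<'E'
from h import *
im=snap('wrist','w25.png')
E
```

```text
t: 30.85
tool_pos: [0.4337, -0.0338, 0.0134]
eef_rot: [-0.404, 1.567, -0.064]
wrist_force: [-0.7, 0.9, 0.4]
opening: 0.0855
t 30.85 pos [433.7 -33.8  13.4] jaw 109.5 tilt 0.21 q6 -0.42 open 85.5 F [-0.7  0.9  0.4]
turn first (units of 6deg) [-0.    0.03  0.01]  shift now-frame (units 40mm) [ 0.06  0.02 -0.04]  after-turn frame [ 0.06  0.02 -0.04] world d [-1.7  0.1 -2.4]
t: 31.05
tool_pos: [0.4339, -0.0337, 0.0139]
eef_rot: [-0.4, 1.567, -0.06]
wrist_force: [-0.2, -0.1, 0.5]
opening: 0.0854
t 31.05 pos [433.9 -33.7  13.9] jaw 109.5 tilt 0.22 q6 -0.42 open 85.4 F [-0.2 -0.1  0.5]
turn first (units of 6deg) [-0.    0.03  0.01]  shift now-frame (units 40mm) [ 0.07  0.02 -0.05]  after-turn frame [ 0.07  0.02 -0.05] world d [-1.9  0.  -2.9]
```

View pics/w25.png

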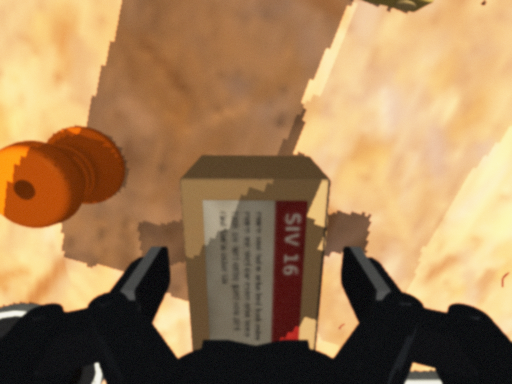

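```bash
python3 -m crank '[{"x":0.06,"y":0.01,"z":-0.04,"rx":0,"ry":0.03,"rz":0,"fingers":0.15},{"x":0,"y":0,"z":0,"rx":0,"ry":0,"rz":0,"fingers":0.25},{"x":0,"y":0,"z":0,"rx":0,"ry":0,"rz":0,"fingers":0.35},{"x":0,"y":0,"z":0,"rx":0,"ry":0,"rz":0,"fingers":0.6},{"x":0,"y":0,"z":0,"rx":0,"ry":0,"rz":0,"fingers":1},{"x":0,"y":0,"z":0,"rx":0,"ry":0,"rz":0,"fingers":1},{"x":0,"y":0,"z":0,"rx":0,"ry":0,"rz":0,"fingers":1}]' 50;python3 plan.py
python3 -m crank '[{"x":-0.1,"y":0,"z":0,"rx":0,"ry":0,"rz":0,"fingers":1},{"x":-0.2,"y":0,"z":0,"rx":0,"ry":0,"rz":0,"fingers":1},{"x":-0.4,"y":0,"z":0,"rx":0,"ry":0,"rz":0,"fingers":1},{"x":-0.6,"y":0,"z":0,"rx":0,"ry":0,"rz":0,"fingers":1},{"x":-0.6,"y":0,"z":0,"rx":0,"ry":0,"rz":0,"fingers":1},{"x":-0.6,"y":0,"z":0,"rx":0,"ry":0,"rz":0,"fingers":1},{"x":0,"y":0,"z":0,"rx":0,"ry":0,"rz":0,"fingers":1}]';python3 plan.py 577.5 -338.5 100 71;python3 - <<'E'
from h import *
im=snap('wrist','w26.png')
snap('scene','s26.png')
E
```

```text
t: 31.8
tool_pos: [0.4333, -0.0341, 0.0128]
eef_rot: [-0.822, 1.567, -0.482]
wrist_force: [0.3, -0.4, -0.8]
opening: 0.0572
t 31.80 pos [433.3 -34.1  12.8] jaw 109.5 tilt 0.22 q6 -0.42 open 57.2 F [ 0.3 -0.4 -0.8]
t: 32.5
tool_pos: [0.4312, -0.0337, 0.1177]
eef_rot: [-2.08, 1.569, -1.74]
wrist_force: [0.1, -0.9, -2.4]
opening: 0.0573
t 32.50 pos [431.2 -33.7 117.7] jaw 109.5 tilt 0.08 q6 -0.42 open 57.3 F [ 0.1 -0.9 -2.4]
turn first (units of 6deg) [ 6.41 -0.    0.01]  shift now-frame (units 40mm) [ 0.45 -8.4   0.91]  after-turn frame [ 0.44 -6.01  5.94] world d [ 146.3 -304.8  -17.7]
```

View pics/w26.png

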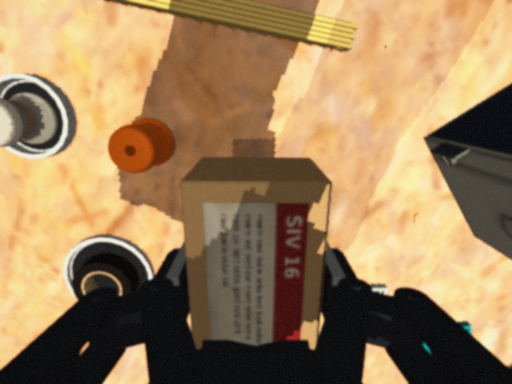

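View pics/s26.png

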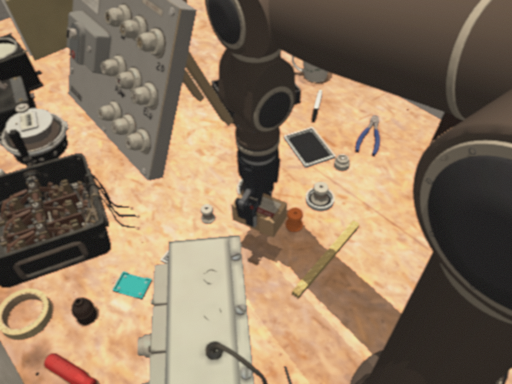

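```bash
python3 -m crank '[{"x":0,"y":-0.3,"z":0.03,"rx":0,"ry":0,"rz":0,"fingers":1},{"x":0,"y":-0.6,"z":0.07,"rx":0,"ry":0,"rz":0,"fingers":1},{"x":0,"y":-0.8,"z":0.09,"rx":0,"ry":0,"rz":0,"fingers":1},{"x":0,"y":-0.8,"z":0.09,"rx":0,"ry":0,"rz":0,"fingers":1},{"x":0,"y":-0.8,"z":0.09,"rx":0,"ry":0,"rz":0,"fingers":1},{"x":0,"y":-0.8,"z":0.09,"rx":0,"ry":0,"rz":0,"fingers":1},{"x":0,"y":-0.8,"z":0.09,"rx":0,"ry":0,"rz":0,"fingers":1},{"x":0,"y":-0.7,"z":0.08,"rx":0,"ry":0,"rz":0,"fingers":1},{"x":0,"y":-0.4,"z":0.05,"rx":0,"ry":0,"rz":0,"fingers":1},{"x":0,"y":0,"z":0,"rx":0,"ry":0,"rz":0,"fingers":1}]';python3 plan.py 577.5 -338.5 100 71
```

```text
t: 33.6
tool_pos: [0.5326, -0.2636, 0.0957]
eef_rot: [2.622, 1.545, 2.963]
wrist_force: [0.0, 0.6, -1.5]
opening: 0.0574
t 33.60 pos [ 532.6 -263.6   95.7] jaw 109.5 tilt 1.50 q6 -0.80 open 57.4 F [ 0.   0.6 -1.5]
turn first (units of 6deg) [ 6.43 -0.25 -0.05]  shift now-frame (units 40mm) [-0.15 -2.14  0.43]  after-turn frame [-0.11 -1.4   1.67] world d [ 44.9 -74.9   4.3]
```

```bash
python3 -m crank '[{"x":-0.2,"y":0,"z":0,"rx":0.5,"ry":-0.25,"rz":-0.05,"fingers":1},{"x":-0.1,"y":0,"z":0,"rx":0.9,"ry":0,"rz":0,"fingers":1},{"x":0,"y":0,"z":0,"rx":0.9,"ry":0,"rz":0,"fingers":1},{"x":0,"y":0,"z":0,"rx":0.9,"ry":0,"rz":0,"fingers":1},{"x":0,"y":0,"z":0,"rx":0.9,"ry":0,"rz":0,"fingers":1},{"x":0,"y":0,"z":0,"rx":0.9,"ry":0,"rz":0,"fingers":1},{"x":0,"y":0,"z":0,"rx":0.8,"ry":0,"rz":0,"fingers":1},{"x":0,"y":0,"z":0,"rx":0.3,"ry":0,"rz":0,"fingers":1},{"x":0,"y":0,"z":0,"rx":0,"ry":0,"rz":0,"fingers":1}]';python3 plan.py 577.5 -338.5 100 71
```

```text
t: 34.5
tool_pos: [0.5236, -0.2605, 0.0943]
eef_rot: [2.689, 1.544, 2.365]
wrist_force: [0.0, -0.5, -2.8]
opening: 0.0572
t 34.50 pos [ 523.6 -260.5   94.3] jaw 71.4 tilt 1.54 q6 -0.14 open 57.2 F [ 0.  -0.5 -2.8]
turn first (units of 6deg) [ 0.07 -0.23 -0.11]  shift now-frame (units 40mm) [-0.21 -1.42  1.89]  after-turn frame [-0.14 -1.41  1.91] world d [ 53.9 -78.    5.7]
```

```bash
python3 -m crank '[{"x":-0.1,"y":-0.2,"z":0.3,"rx":0.07,"ry":-0.2,"rz":-0.1,"fingers":1},{"x":-0.1,"y":-0.3,"z":0.4,"rx":0,"ry":0,"rz":0,"fingers":1},{"x":0,"y":-0.3,"z":0.4,"rx":0,"ry":0,"rz":0,"fingers":1},{"x":0,"y":-0.3,"z":0.4,"rx":0,"ry":0,"rz":0,"fingers":1},{"x":0,"y":-0.2,"z":0.2,"rx":0,"ry":0,"rz":0,"fingers":1},{"x":0,"y":0,"z":0,"rx":0,"ry":0,"rz":0,"fingers":1},{"x":0,"y":0,"z":0,"rx":0,"ry":0,"rz":0,"fingers":1}]';python3 plan.py 577.5 -338.5 60 71;python3 - <<'E'
from h import *
im=snap('wrist','w27.png')
E
```

```text
t: 35.2
tool_pos: [0.5729, -0.3358, 0.0997]
eef_rot: [-2.407, 1.569, -2.734]
wrist_force: [-0.1, -0.6, -1.9]
opening: 0.0573
t 35.20 pos [ 572.9 -335.8   99.7] jaw 71.3 tilt 0.13 q6 -0.20 open 57.3 F [-0.1 -0.6 -1.9]
turn first (units of 6deg) [ 0.04 -0.02  0.01]  shift now-frame (units 40mm) [ 0.99 -0.03  0.13]  after-turn frame [ 0.99 -0.03  0.13] world d [  4.6  -2.7 -39.7]
```

View pics/w27.png

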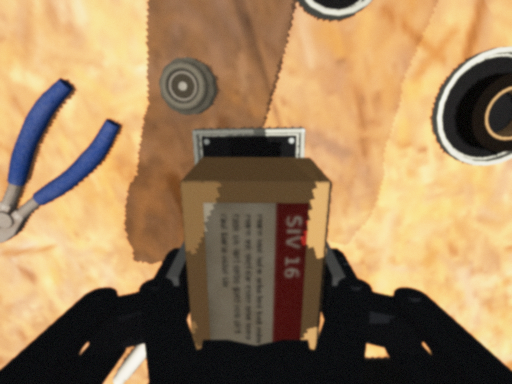

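```bash
python3 - <<'E'
from h import *
K,W=cam('wrist')
a,b=[ray(K,W,*p,.01)*1000 for p in [(193,131),(305,129)]]
d=b-a; an=np.arctan2(d[1],d[0]); print(a,b,np.linalg.norm(d),np.degrees(an)); L=np.array([np.sin(an),-np.cos(an),0])
print('centre',(a+b)/2+62.5*L)
a,b=[ray(K,W,*p,.0)*1000 for p in [(193,131),(305,129)]]
print('centre',(a+b)/2+62.5*L)
E
python3 -m crank '[{"x":0.2,"y":-0.02,"z":0.12,"rx":0,"ry":0,"rz":0,"fingers":1},{"x":0.4,"y":0,"z":0,"rx":0,"ry":0,"rz":0,"fingers":1},{"x":0.3,"y":0,"z":0,"rx":0,"ry":0,"rz":0,"fingers":1},{"x":0.1,"y":0,"z":0,"rx":0,"ry":0,"rz":0,"fingers":1},{"x":0,"y":0,"z":0,"rx":0,"ry":0,"rz":0,"fingers":1}]';python3 plan.py 577.5 -338.5 16 71;python3 - <<'E'
from h import *
im=snap('wrist','w28.png')
E
```

```text
[ 506.6791497  -363.33969307   10.        ] [ 532.97202414 -280.85595309   10.        ] 86.57299005799516 72.31957349128207
centre [ 579.37341755 -341.07954766   10.        ]
centre [ 580.26848835 -341.60871432    0.        ]
t: 35.75
tool_pos: [0.5766, -0.336, 0.0575]
eef_rot: [-2.575, 1.568, -2.9]
wrist_force: [0.2, -0.0, -1.9]
opening: 0.0574
t 35.75 pos [ 576.6 -336.    57.5] jaw 71.4 tilt 0.13 q6 -0.20 open 57.4 F [ 0.2 -0.  -1.9]
turn first (units of 6deg) [ 0.06 -0.02  0.01]  shift now-frame (units 40mm) [ 1.04 -0.05  0.04]  after-turn frame [ 1.04 -0.05  0.04] world d [  0.9  -2.5 -41.5]
```

View pics/w28.png

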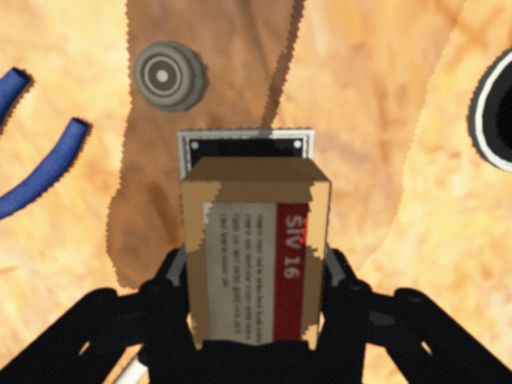

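```bash
python3 - <<'E'
from h import *
K,W=cam('wrist')
a,b=[ray(K,W,*p,.01)*1000 for p in [(178,131.5),(314,130.5)]]
d=b-a; an=np.arctan2(d[1],d[0]); print(a,b,np.linalg.norm(d),np.degrees(an)); L=np.array([np.sin(an),-np.cos(an),0])
print('centre',(a+b)/2+62.5*L)
E
python3 plan.py 580 -341 30 71.7
```

```text
[ 506.54893779 -363.34789267   10.        ] [ 533.42993278 -281.34096922   10.        ] 86.30019342410428 71.85140794709073
centre [ 579.38017952 -341.81208356   10.        ]
t 35.80 pos [ 576.7 -336.    57.8] jaw 71.4 tilt 0.12 q6 -0.20 open 57.4 F [ 0.3  0.4 -1.7]
turn first (units of 6deg) [-0.05 -0.02  0.01]  shift now-frame (units 40mm) [ 0.7  -0.09  0.12]  after-turn frame [ 0.7  -0.09  0.12] world d [  3.3  -5.  -27.8]
```

```bash
python3 -m crank '[{"x":0.1,"y":-0.11,"z":0.14,"rx":-0.04,"ry":0,"rz":0,"fingers":1},{"x":0.3,"y":-0.02,"z":0,"rx":0,"ry":0,"rz":0,"fingers":1},{"x":0.2,"y":0,"z":0,"rx":0,"ry":0,"rz":0,"fingers":1},{"x":0,"y":0,"z":0,"rx":0,"ry":0,"rz":0,"fingers":1},{"x":0,"y":0,"z":0,"rx":0,"ry":0,"rz":0,"fingers":1}]';python3 plan.py 580.4 -341.7 16 71.7;python3 - <<'E'
from h import *
im=snap('wrist','w29.png')
E
```

```text
t: 36.3
tool_pos: [0.5814, -0.3439, 0.0329]
eef_rot: [-1.397, 1.569, -1.718]
wrist_force: [0.0, -0.7, -2.1]
opening: 0.0572
t 36.30 pos [ 581.4 -343.9   32.9] jaw 71.6 tilt 0.10 q6 -0.21 open 57.2 F [ 0.  -0.7 -2.1]
turn first (units of 6deg) [-0.01  0.    0.02]  shift now-frame (units 40mm) [ 0.42  0.04 -0.04]  after-turn frame [ 0.42  0.04 -0.04] world d [ -1.    2.2 -16.9]
```

View pics/w29.png

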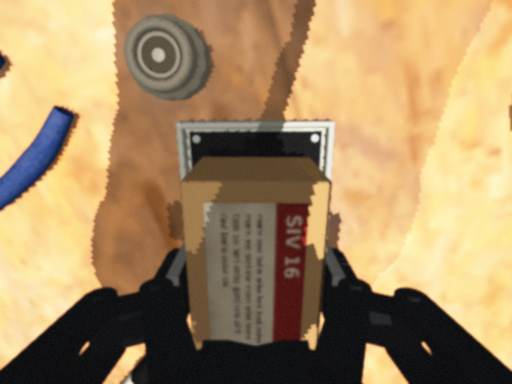

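```bash
python3 -m crank '[{"x":0.15,"y":0.02,"z":-0.03,"rx":0,"ry":0,"rz":0,"fingers":1},{"x":0.15,"y":0,"z":0,"rx":0,"ry":0,"rz":0,"fingers":1},{"x":0.05,"y":0,"z":0,"rx":0,"ry":0,"rz":0,"fingers":1},{"x":0,"y":0,"z":0,"rx":0,"ry":0,"rz":0,"fingers":1}]';python3 plan.py 580.4 -341.7 16 71.7
```

```text
t: 36.75
tool_pos: [0.5806, -0.3426, 0.0182]
eef_rot: [-1.102, 1.569, -1.422]
wrist_force: [0.5, -0.1, -2.4]
opening: 0.0572
t 36.75 pos [ 580.6 -342.6   18.2] jaw 71.6 tilt 0.12 q6 -0.21 open 57.2 F [ 0.5 -0.1 -2.4]
turn first (units of 6deg) [-0.01  0.01  0.02]  shift now-frame (units 40mm) [ 0.06  0.02 -0.01]  after-turn frame [ 0.06  0.02 -0.01] world d [-0.2  0.9 -2.2]
```

```bash
python3 -m crank '[{"x":0.07,"y":0.01,"z":0,"rx":0,"ry":0,"rz":0,"fingers":1},{"x":0.03,"y":0,"z":0,"rx":0,"ry":0,"rz":0,"fingers":1},{"x":0,"y":0,"z":0,"rx":0,"ry":0,"rz":0,"fingers":1}]';python3 plan.py 580.4 -341.7 16 71.7;python3 -m crank '[{"x":0.04,"y":0.0,"z":0,"rx":0,"ry":0,"rz":0,"fingers":1},{"x":0.03,"y":0,"z":0,"rx":0,"ry":0,"rz":0,"fingers":1},{"x":0,"y":0,"z":0,"rx":0,"ry":0,"rz":0,"fingers":1}]';python3 plan.py 580.4 -341.7 16 71.7
```

```text
t: 37.05
tool_pos: [0.5812, -0.3425, 0.0163]
eef_rot: [-0.669, 1.567, -0.99]
wrist_force: [-0.5, 0.0, -2.2]
opening: 0.0574
t 37.05 pos [ 581.2 -342.5   16.3] jaw 71.6 tilt 0.23 q6 -0.21 open 57.4 F [-0.5  0.  -2.2]
turn first (units of 6deg) [-0.01  0.03  0.02]  shift now-frame (units 40mm) [ 0.01  0.01 -0.03]  after-turn frame [ 0.01  0.01 -0.03] world d [-0.8  0.8 -0.3]
t: 37.35
tool_pos: [0.5816, -0.3427, 0.0161]
eef_rot: [-0.488, 1.565, -0.809]
wrist_force: [-0.6, -0.5, -1.4]
opening: 0.0575
t 37.35 pos [ 581.6 -342.7   16.1] jaw 71.6 tilt 0.35 q6 -0.21 open 57.5 F [-0.6 -0.5 -1.4]
turn first (units of 6deg) [-0.01  0.05  0.03]  shift now-frame (units 40mm) [ 0.    0.01 -0.04]  after-turn frame [ 0.    0.01 -0.04] world d [-1.2  1.  -0.1]
```

```bash
python3 -m crank '[{"x":0.06,"y":0.0,"z":-0.02,"rx":0,"ry":0.03,"rz":0.02,"fingers":1},{"x":0.04,"y":0,"z":0,"rx":0,"ry":0,"rz":0,"fingers":1},{"x":0,"y":0,"z":0,"rx":0,"ry":0,"rz":0,"fingers":1}]';python3 plan.py 580.4 -341.7 16 71.7
```

```text
t: 37.65
tool_pos: [0.5818, -0.3428, 0.0162]
eef_rot: [-0.245, 1.564, -0.565]
wrist_force: [1.3, -0.2, -2.8]
opening: 0.0571
t 37.65 pos [ 581.8 -342.8   16.2] jaw 71.7 tilt 0.37 q6 -0.21 open 57.1 F [ 1.3 -0.2 -2.8]
turn first (units of 6deg) [-0.01  0.06  0.01]  shift now-frame (units 40mm) [ 0.    0.02 -0.04]  after-turn frame [ 0.    0.02 -0.04] world d [-1.4  1.1 -0.2]
```

```bash
python3 -m crank '[{"x":0.05,"y":0,"z":0,"rx":0,"ry":0,"rz":0,"fingers":0.3},{"x":0,"y":0,"z":0,"rx":0,"ry":0,"rz":0,"fingers":0.22},{"x":0,"y":0,"z":0,"rx":0,"ry":0,"rz":0,"fingers":0.12},{"x":0,"y":0,"z":0,"rx":0,"ry":0,"rz":0,"fingers":0.05},{"x":0,"y":0,"z":0,"rx":0,"ry":0,"rz":0,"fingers":0}]';python3 plan.py
python3 -m crank '[{"x":-0.3,"y":0,"z":0,"rx":0,"ry":0,"rz":0,"fingers":0},{"x":-0.6,"y":0,"z":0,"rx":0,"ry":0,"rz":0,"fingers":0},{"x":-0.9,"y":0,"z":0,"rx":0,"ry":0,"rz":0,"fingers":0},{"x":-0.9,"y":0,"z":0,"rx":0,"ry":0,"rz":0,"fingers":0},{"x":-0.9,"y":0,"z":0,"rx":0,"ry":0,"rz":0,"fingers":0},{"x":-0.9,"y":0,"z":-0.5,"rx":0,"ry":0,"rz":0,"fingers":0},{"x":0,"y":0,"z":-1,"rx":0,"ry":0,"rz":0,"fingers":0},{"x":0,"y":0,"z":-1,"rx":0,"ry":0,"rz":0,"fingers":0},{"x":0,"y":0,"z":-1,"rx":0,"ry":0,"rz":0,"fingers":0},{"x":0,"y":0,"z":0,"rx":0,"ry":0,"rz":0,"fingers":0}]'
python3 plan.py
python3 - <<'E'
from h import *
im=snap('wrist','w30.png')
im=snap('top','t30.png')
im=snap('scene','s30.png')
E
```

```text
t: 38.15
tool_pos: [0.5825, -0.3432, 0.0132]
eef_rot: [-0.221, 1.564, -0.542]
wrist_force: [0.6, -0.2, 0.0]
opening: 0.0852
t 38.15 pos [ 582.5 -343.2   13.2] jaw 71.7 tilt 0.41 q6 -0.21 open 85.2 F [ 0.6 -0.2  0. ]
t: 39.15
tool_pos: [0.4448, -0.2969, 0.2068]
eef_rot: [-0.268, 1.558, -0.587]
wrist_force: [0.9, 0.7, 0.9]
opening: 0.0852
t 39.15 pos [ 444.8 -296.9  206.8] jaw 71.7 tilt 0.72 q6 -0.27 open 85.2 F [0.9 0.7 0.9]
```

View pics/w30.png

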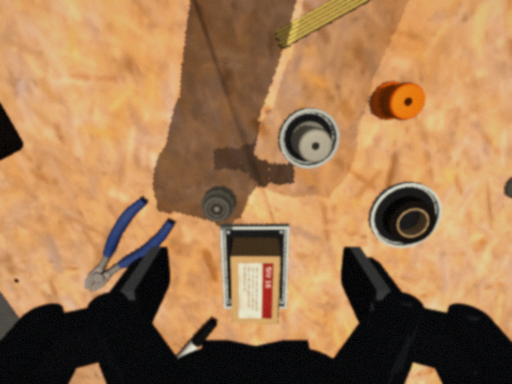

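View pics/t30.png

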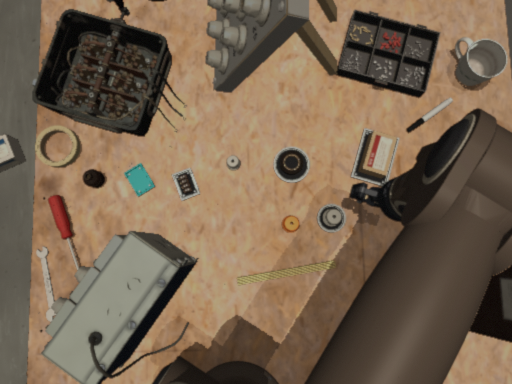

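View pics/s30.png

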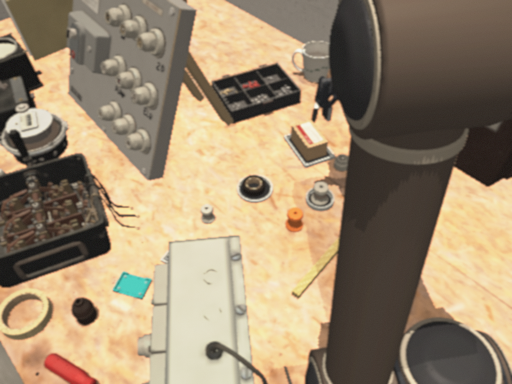

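```bash
python3 -m crank '[{"x":0,"y":0,"z":-0.8,"rx":0,"ry":0,"rz":0,"fingers":0},{"x":0,"y":-0.8,"z":-0.3,"rx":0,"ry":0,"rz":0,"fingers":0},{"x":0,"y":-0.8,"z":-0.3,"rx":0,"ry":0,"rz":0,"fingers":0},{"x":0,"y":-0.8,"z":-0.3,"rx":0,"ry":0,"rz":0,"fingers":0},{"x":0,"y":-0.8,"z":-0.3,"rx":0,"ry":0,"rz":0,"fingers":0},{"x":0,"y":-0.6,"z":-0.3,"rx":0,"ry":0,"rz":0,"fingers":0},{"x":0,"y":0,"z":0,"rx":0,"ry":0,"rz":0,"fingers":0}]'; python3 - <<'E'
from h import *
im=snap('top','t31.png')[:,:,::-1]; K,W=cam('top')
a=cv2.convertScaleAbs(cv2.resize(im[125:245,265:405],None,fx=5,fy=4.9,interpolation=cv2.INTER_CUBIC),alpha=1.6); cv2.imwrite('pics/t31z.png',a)
print('tape',ray(K,W,291.5,161,.022)*1000)
E
```

```text
t: 40.0
tool_pos: [0.3197, -0.4237, 0.2051]
eef_rot: [-0.224, 1.553, -0.535]
wrist_force: [0.3, 0.4, 0.2]
opening: 0.0855
tape [ 570.94328767 -138.77936147   22.        ]
```

View pics/t31z.png

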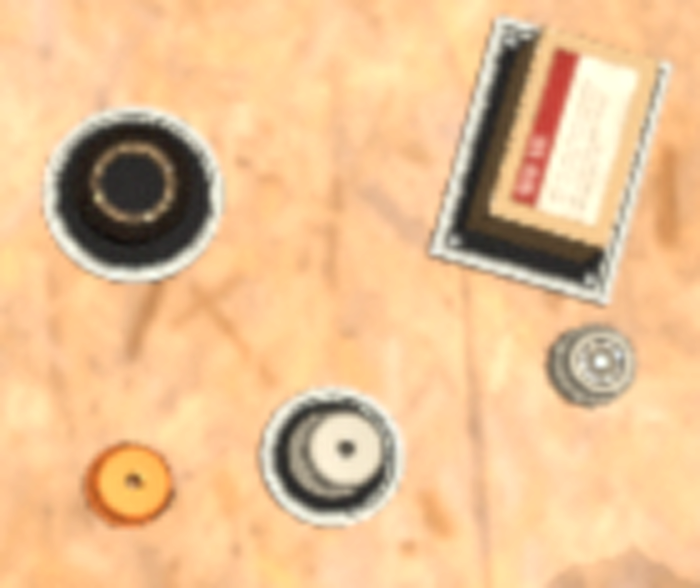

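```bash
python3 - <<'E'
from h import *
K,W=cam('top'); Z=lambda x,y:(265+x/5-.4,125+y/4.9-.4)
r=lambda x,y,z:(ray(K,W,*Z(x,y),z)*1000)[:2].round(1)
print('ins',r(347,448,.049),'cup',r(332,456,.014)); print('tape',r(134,181,.022),'dish',r(134,194,.008))
print('tray',np.mean([r(*p,.01) for p in [(497,18),(668,62),(608,303),(432,255)]],0)); C=[r(*p,.051) for p in [(545,25),(668,63),(606,250),(490,212)]];print('carton',C,np.mean(C,0))
print('fuse',r(600,361,.03),'smi',(ray(K,W,233,160.7,.038)*1000)[:2])
E
```

```text
ins [ 436.6 -229.7] cup [ 434.9 -228. ]
tape [ 569.7 -138.5] dish [ 565.7 -139.3]
tray [ 578.25 -340.3 ]
carton [array([ 635.4, -330.5]), array([ 615.6, -386.8]), array([ 526.6, -352.8]), array([ 545.9, -300.2])] [ 580.875 -342.575]
fuse [ 476.3 -352.6] smi [571.96435022  -0.82893115]
```

```bash
python3 -c "
from bench import robot
print(robot.observe()['t']); print(robot.close_job())"
```

```text
40.05
the job is handed in; nothing more can be done
None
```

I took the pile apart from the top down, put each part into its holder in the order asked, and handed the job in at about 40 s of the 136 s allowed. I lowered every part onto its holder's floor before letting go, to within about a millimetre.

The last top-camera check, with the arm clear, showed:

| Part | Offset from its holder's centre | Allowed |
|---|---|---|
| Insulator | about 2 mm | 13 mm |
| Tape roll | about 4 mm | 15 mm |
| Carton | about 3–4 mm | 17 mm |

- **Terminal block:** It lay square inside its tray in the wrist picture taken after release and in the last top view. I judged this by eye and did not measure its final offset.
- **Carton:** It looked flat and parallel to its tray, label up.
- **Bystanders:** The fuse cap and the small insulator measured within about 2 mm of where they stood at the start, which is within the error of reading the pictures.
- **Disagreements:** The camera views differed by up to 4–5 mm on where the dish and the cup were. The wrist force was too noisy to confirm floor contact every time, so for most parts I relied on the expected tool height instead.
- **Verdict:** Handing in reports no verdict, so I have no confirmation beyond these checks.

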